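Dry-lay three direction signs

ROBOT

A 6-joint arm with a two-finger parallel gripper is mounted at the origin on the work surface. World frame = base frame: x ahead of the robot, y to its left, z up, the work surface at z = 0. Lengths are in mm, angles in rad, forces in N, time in s.
With the tool pointing down it reaches from about 350 to 875 mm from the base axis. Payload 15.5 kg.
Tool frame: the origin (TCP) lies at the very end of the fingers, on their centre line; the grasp point (between the pads) lies 19 mm behind it; z points along the fingers, y is the line along which they close (so a half turn about z gives the same grasp; the last joint's range is limited). The gripper opens to 85 mm and grips with 20 to 120 N. Pads are 22 mm wide; open, the fingers measure 114 mm over their backs; the gripper's body (76 mm by 85 mm) begins 54 mm behind the grasp point. The pads swing forward as they close: fully open they stand 13 mm farther back than shut.
Start: joints at [1.19, 0.494, 1.345, -0, 1.302, -0.096], TCP at [175.599, 599.826, 231.277] pointing down, gripper open.
Joint ranges: [-2.91, 2.91], [-0.82, 2.16], [0.22, 2.67], [-1.22, 4.37], [0.12, 2.79], [-3.08, 3.08]. Speed limits (rad/s): [1.89, 1.89, 2.57, 3.01, 3.01, 3.01].

INTERFACE

Orientations are given as [roll, pitch, yaw] about the fixed x, y, z axes, in that order (R = Rz(yaw) Ry(pitch) Rx(roll)).
In Python, from plant import bot gives the robot as it stands.
- The arm moves only by the shell command python3 -m pendant 'ROWS' [OPENING] [FORCE]. ROWS is rows parted by semicolons, their numbers by spaces, 1 to 12 of them, each of 6 numbers: dx, dy, dz in mm, then a rotation vector rx, ry, rz in rad; each row shifts and turns the commanded pose from where the row before left it, along the tool's axes as they then stand; what a row does not reach is not made up. A row lasts 1/12 s, in which the tool goes at most 41.7 mm and 0.125 rad, less where a joint would pass 70% of its speed; a pose out of reach is approached as far as the arm can. OPENING is the opening from 0.0 (shut) to 1.0 (fully open), set as the command begins (- or left out keeps the last). The fingers move at their own pace and stop on an object; FORCE is the grip in N (left out, the last holds). Time passes only in rows, so rows that do not move let the fingers close. It prints the time, the measured TCP pose, the force, the opening and the grip force at its end.
- bot.state(): the state, without advancing time (a new reading comes with each control period).
- bot.camera(name): name is "side" or "top" or "wrist"; returns the picture (400x640x3 uint8, red, green, blue); there is no depth.
- bot.get_calibration(name): a dict with "intrinsics" (3x3 intrinsics, pixels), "rvec" (rotation vector, rad) and "tvec" (3), from world to camera coordinates, as OpenCV has them. Camera axes: x right, y down, z forward; pixel columns grow to the right and rows downward; lengths in mm; the calibration is good to about 2 mm. A picture is of the moment at which its call begins: read the wrist's pose just before it. get_calibration takes no time and is no camera call; for the wrist camera it gives the pose at the moment of the call.
- bot.hand_in(): hands the job in; it is judged then, once.
The state is a dict: "time": time; "qpos": joint angles; "joint_vel": joint speeds; "joint_torque": joint torques, N m; "position": TCP position; "eef_rot": TCP orientation; "force": force on the tool from outside, world axes, zero at the start; "wrist_torque": the same for the moment, N m; "width": opening from 0.0 (shut) to 1.0 (fully open); "grasp_force": force on a finger pad.
Only numpy, scipy, OpenCV 4.12 (cv2) and the standard library are available. Lean on these libraries where they do the work, as an engineer would, in place of code of your own. Each camera call takes 0.05 s, during which the arm holds its last target. There are 200 camera calls.

TASK

Lay out the missing pieces of the three signs: the arrow tile to the left of the white ring, in its outline and pointing away from the ring, with the steel weight standing centred on top of the arrow tile; the red tile behind the yellow triangle tile, square in its outline; and the green jigsaw piece between the two green pieces, interlocked and flat on the board. Let go of everything at the end.

Things in the scene. Friction and masses are not known exactly. Their poses are not given: they have to be found in the camera images.
- blue_board: Fixed white board, 6 mm thick, 90 x 160 mm (x, y); origin centre of underside, x away from robot, y left, turned up to 0.3 rad. Bonded navy tile with white ring, 60 x 60 x 14 mm thick (top at z = 20 mm), centre y = -42 mm. Free place on the left: navy outline 56 x 70 mm (x, y), centre x = 0, y = +40 mm.
- yellow_board: Fixed white board, 6 mm thick, 150 x 90 mm (x, y); origin centre of underside, x away from robot, y left, turned up to 0.3 rad. Bonded yellow tile with black triangle, 56 x 60 x 14 mm thick, centre x = -38 mm. Free place behind it: red outline 50 x 62 mm (x, y), centre x = +36 mm, y = 0.
- green_board: Fixed white board, 6 mm thick, 150 x 90 mm (x, y); origin centre of underside, x away from robot, y left, turned up to 0.3 rad. Two bonded green pieces 50 mm wide, 14 mm thick, with a gap x = -28.5 to +28.5 mm; near one notched (25 wide, 14 deep), far one with a tab (18 x 14) into the gap. The missing piece fits with origin and axes on the board's, 3.5 mm play all round.
- arrow: Loose navy tile with a white arrow, 50 x 64 mm (x, y), 14 mm thick, 60 g. Origin at the centre of the underside; the arrow points along its +y. Starts pointing left, within 0.8 rad. In place, its +y is along the blue board's +y (away from the ring).
- arrow_tip (a point): Middle of the arrow tile's edge to which the arrow points: 32 mm along the tile's +y, 7 mm above its underside.
- red_tile: Loose red tile, 44 x 56 mm (x, y), 14 mm thick, 50 g, with a white bar along y. Origin at the centre of the underside. Starts within 0.8 rad of square to the bench. In place, the bar runs along the yellow board's y.
- green_piece: Loose green jigsaw piece with a white stripe along x, 14 mm thick, 50 g: a 50 x 50 mm square (origin centre of its underside) with a tab (18 mm wide, 14 long) on its -x edge and a notch (25 wide, 14 deep) in its +x edge. Its sides y = +-25 mm are plain, for gripping. Starts with the tab towards the robot, within 0.8 rad.
- weight: Loose round steel hold-down weight, about 250 g, 46 mm tall: base 44 mm across and 18 mm high; knob on top 26 mm across, from 29 to 46 mm above the underside. Origin at the centre of the underside.
Mind the look-alikes: they are no part of the job. Leave any pink look-alike of the green_piece alone. Several things look just like the weight: the one meant starts nearest to the robot's base.

How it is judged:
By the outcome, as a careful person would: the job done as asked, in the order asked, and still so for the second after the job is handed in, with the robot touching nothing.
It also fails if it takes over 115 s, if anything falls off the work surface, if the arm or the gripper's body presses on something with over 40 N, if the wrist force passes 120 N, or if a joint passes its speed limit or range.

## Working session

There is one attempt and no reset: what is moved stays moved. The work goes in short steps, Python scripts to look and compute and a shell command to move; the robot and the scene stay as the last step left them, time stands still between calls to the robot, and variables do not carry over. Pictures are saved under pics/ and viewed, at most 14 in all, crops included, and the job is handed in when it is done.

```bash
ls; mkdir -p pics; python3 - <<'E'
from plant import bot
import cv2
s=bot.state();print(s['time'],s['position'],s['eef_rot'],s['width'])
for n in('top','side'):
    cv2.imwrite(f'pics/{n}0.png',bot.camera(n)[:,:,::-1]);c=bot.get_calibration(n);print(n,c)
E
```

```text
pics
0.0 [175.47852292 599.48871893 230.69580206] [-3.14039036e+00 -8.85022188e-05  2.85678559e+00] 1.0020096207517402
top {'intrinsics': array([[363.82482255,   0.        , 320.25872639],
       [  0.        , 363.82482255, 200.83764582],
       [  0.        ,   0.        ,   1.        ]]), 'rvec': array([ 2.16244006, -2.1595724 ,  0.11655447]), 'tvec': array([ -5.47213967, 456.11520701, 842.94343946])}
side {'intrinsics': array([[409.21749314,   0.        , 318.60257074],
       [  0.        , 409.21749314, 196.47501955],
       [  0.        ,   0.        ,   1.        ]]), 'rvec': array([ 2.10009847, -0.49132097,  0.26235938]), 'tvec': array([-421.46745963,  149.32903563, 1022.56646227])}
```

View pics/top0.png

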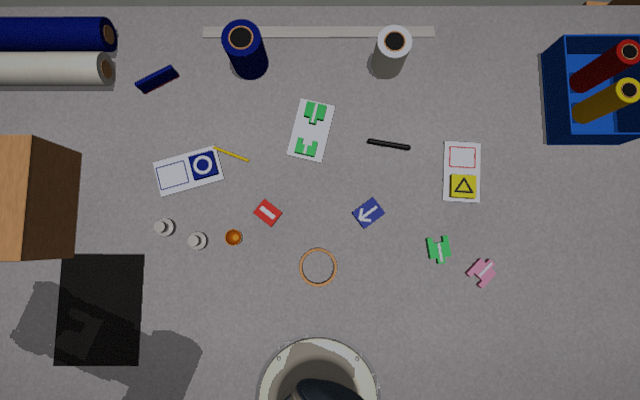

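View pics/side0.png

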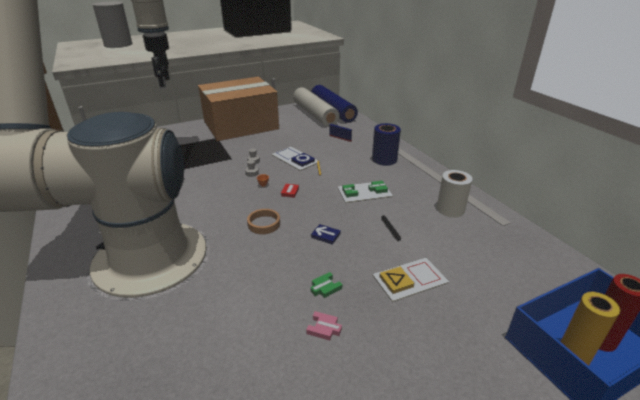

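The top view shows:
- **Blue board:** around (188,170).
- **Green board:** (311,130).
- **Yellow board:** (462,172).
- **Arrow tile:** (369,212), pointing lower left.
- **Red tile:** (267,212).
- **Green piece:** (438,249), with the pink look-alike at (482,272).
- **Weights:** (164,228) and (197,241). The second is nearer the base.

```bash
cat > h.py <<'E'
import cv2, numpy as np
from plant import bot
from scipy.spatial.transform import Rotation as R
def shot(name,fn=None):
    cal=bot.get_calibration(name); im=bot.camera(name)
    if fn: cv2.imwrite('pics/'+fn,im[:,:,::-1])
    return im,cal
def ray(uv,z,cal):
    """pixels (n,2) -> world points on plane z"""
    Rm=cv2.Rodrigues(np.array(cal['rvec']))[0]; t=np.ravel(cal['tvec'])
    c=-Rm.T@t; uv=np.atleast_2d(uv).astype(float)
    d=(Rm.T@np.linalg.inv(cal['intrinsics'])@np.c_[uv,np.ones(len(uv))].T).T
    return c+d*((z-c[2])/d[:,2])[:,None]
def proj(P,cal):
    return cv2.projectPoints(np.atleast_2d(P).astype(float),cal['rvec'],cal['tvec'],cal['intrinsics'],None)[0][:,0]
def mask(im,col):
    h,s,v=cv2.split(cv2.cvtColor(im,cv2.COLOR_RGB2HSV)); h=h.astype(int)
    rng={'red':((h<8)|(h>172))&(s>150)&(v>80),'green':(h>50)&(h<80)&(s>120),'navy':(h>105)&(h<130)&(s>90)&(v>40),
         'yellow':(h>20)&(h<35)&(s>130)&(v>100),'white':(s<45)&(v>185)}
    return rng[col].astype(np.uint8)*255
def blobs(m,amin):
    c=cv2.findContours(m,cv2.RETR_EXTERNAL,cv2.CHAIN_APPROX_NONE)[0]
    return sorted([k for k in c if cv2.contourArea(k)>amin],key=cv2.contourArea,reverse=True)
def rect(k,z,cal):
    """contour -> min-area rectangle in world on plane z: centre, sides, angle of first side"""
    p=ray(k[:,0]+0.0,z,cal)[:,:2].astype(np.float32)
    (c,s,a)=cv2.minAreaRect(p); return np.round(c,1),np.round(s,1),round(np.radians(a),3)
E
python3 - <<'E'
from h import *
im,cal=shot('top')
for col,z in(('red',14),('green',14),('navy',14),('yellow',20),('white',6)):
    for k in blobs(mask(im,col),60)[:9]:
        print(col,np.round(k[:,0].mean(0)),*rect(k,z,cal))
print(ray([[197,241],[164,228],[197,238],[164,225]],40,cal).round())
s=bot.state();c=bot.get_calibration('wrist')
Rm=cv2.Rodrigues(np.array(c['rvec']))[0]
print('wrist cam pos',-Rm.T@np.ravel(c['tvec']),'tcp',s['position'],'in tool',R.from_euler('xyz',s['eef_rot']).inv().apply(-Rm.T@np.ravel(c['tvec'])-s['position']));print((R.from_euler('xyz',s['eef_rot']).as_matrix().T@Rm.T).round(3),c['intrinsics'][0])
E
```

```text
red [629.  52.] [ 838.5 -780.6] [57.7 67. ] 1.475
red [267. 213.] [429.4 122.9] [55.6 42.3] 0.905
green [314. 113.] [676.2  11.4] [48.5 53.3] 1.34
green [433. 250.] [ 339.1 -272.2] [61.5 22.7] 0.151
green [444. 249.] [ 342.7 -300.9] [61.4 23.2] 0.065
green [312. 149.] [587.6  17.7] [19.1 37.8] 1.334
green [299. 146.] [593.3  47.8] [40.4 19.7] 0.007
navy [595.  89.] [ 741.7 -687. ] [253.6 286.8] 1.569
navy [51. 32.] [891.3 684.5] [274.8  84.4] 1.569
navy [241.  38.] [877.1 199.4] [100.1 100.1] 1.57
navy [203. 165.] [545.8 283.4] [60.2 60.1] 0.287
navy [368. 212.] [ 429.5 -119.6] [48.5 64.2] 0.639
navy [153.  75.] [775.5 417.8] [ 12.  101.6] 0.493
yellow [463. 186.] [ 493.  -348.7] [58.6 55.6] 1.509
yellow [628.  90.] [ 735.5 -766. ] [56.6 65.6] 1.475
yellow [230. 154.] [572.8 214.7] [92.4  7.1] 1.201
[[360. 281.  40.]
 [390. 360.  40.]
 [367. 282.  40.]
 [397. 360.  40.]]
wrist cam pos [107.16845586 620.35835485 372.73015496] tcp [175.49096931 599.56354345 230.81651888] in tool [  71.42785074    0.61980365 -141.90682898]
[[-0.001 -0.96  -0.279]
 [ 1.    -0.002  0.001]
 [-0.002 -0.279  0.96 ]] [338.27584631   0.         318.15899701]
```

```bash
cat >> h.py <<'E'
def go(x,y,z,yaw,fx=0.,st=None):
    """how far to go: target object point (x,y), TCP height z, yaw; fx = where the point is to lie along tool x"""
    s=st or bot.state(); A=R.from_euler('xyz',s['eef_rot']); B=R.from_euler('xyz',[np.pi,0,yaw])
    p=np.array([x,y,z])-B.apply([fx,0,0])
    Ta,Tb=np.eye(4),np.eye(4); Ta[:3,:3]=A.as_matrix();Ta[:3,3]=s['position'];Tb[:3,:3]=B.as_matrix();Tb[:3,3]=p
    from scipy.linalg import logm
    M=np.real(logm(np.linalg.inv(Ta)@Tb)); tw=np.r_[M[:3,3],M[2,1],M[0,2],M[1,0]]
    n=int(np.ceil(max(np.linalg.norm(tw[:3])/32,np.linalg.norm(tw[3:])/0.11,1)))
    q1=np.arctan2(p[1],p[0]); print('t',round(s['time'],1),'to',p.round(1),'rows',n,'each',(tw/n*1.).round(4).tolist(),'q6',round((q1+np.pi/2-yaw+np.pi)%(2*np.pi)-np.pi,2))
E
python3 - <<'E'
from h import *
go(528,345,160,1.858,20)
E
```

```text
t 0.1 to [533.7 325.8 160. ] rows 15 each [-31.0685, 4.1158, 4.72, -0.0001, 0.0, 0.0666] q6 0.26
```

```bash
r="" ; python3 -m pendant '-31.1 4.1 4.7 0 0 0.0666;-31.1 4.1 4.7 0 0 0.0666;-31.1 4.1 4.7 0 0 0.0666;-31.1 4.1 4.7 0 0 0.0666;-31.1 4.1 4.7 0 0 0.0666;-31.1 4.1 4.7 0 0 0.0666;-31.1 4.1 4.7 0 0 0.0666;-31.1 4.1 4.7 0 0 0.0666' 1.0 40; python3 -m pendant '-31.1 4.1 4.7 0 0 0.0666;-31.1 4.1 4.7 0 0 0.0666;-31.1 4.1 4.7 0 0 0.0666;-31.1 4.1 4.7 0 0 0.0666;-31.1 4.1 4.7 0 0 0.0666;-31.1 4.1 4.7 0 0 0.0666;-31.1 4.1 4.7 0 0 0.0666;0 0 0 0 0 0;0 0 0 0 0 0;0 0 0 0 0 0'
python3 - <<'E'
from h import *
im,cal=shot('wrist','w1.png')
for col,z,a in(('navy',20,300),('white',6,1000)):
    for k in blobs(mask(im,col),a)[:5]:
        print(col,np.round(k[:,0].mean(0)),*rect(k,z,cal))
print(proj([[367,282,46]],cal))
E
```

```text
time: 0.82
position: [406.6, 505.5, 193.2]
eef_rot: [-3.141, 0.0, 2.321]
force: [-0.3, 0.4, 0.7]
width: 1.0
grasp_force: 0.0
time: 1.65
position: [542.7, 337.8, 160.7]
eef_rot: [-3.141, -0.0, 1.858]
force: [-0.2, 0.5, -0.3]
width: 1.0
grasp_force: 0.0
navy [302. 241.] [544.3 284.3] [58.5 61.6] 0.283
navy [598. 189.] [778.  397.3] [ 27.7 111.1] 0.498
[[ 85.11373714 199.85636351]]
```

View pics/w1.png

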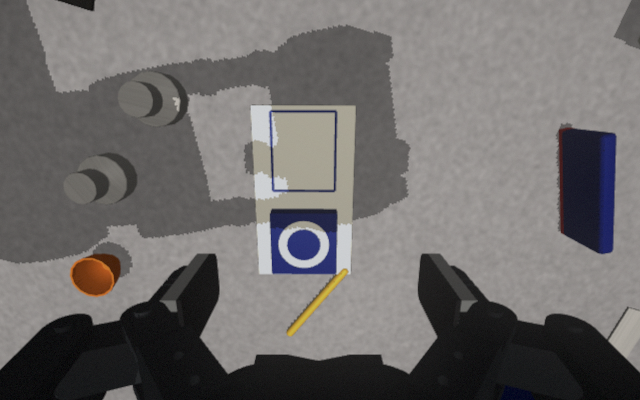

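The wrist view shows the free outline centred near (304,151), the ring tile at (304,243), and the two weights with knobs at (85,187) and (139,98). The one at (85,187) is nearer the base.

```bash
python3 - <<'E'
from h import *
im=cv2.imread('pics/w1.png')[:,:,::-1].copy();cal=bot.get_calibration('wrist')
h,s,v=cv2.split(cv2.cvtColor(im,cv2.COLOR_RGB2HSV))
m=((h>100)&(h<135)&(s>70)).astype(np.uint8)*255; roi=np.zeros_like(m);roi[104:200,262:345]=255
ks=blobs(m&roi,100)
for k in ks: print(len(k),k[:,0].min(0),k[:,0].max(0),*rect(k,6,cal))
roi[:]=0;roi[205:278,262:345]=255
k=blobs(m&roi,100)[0];print(cv2.boundingRect(k))
# weights: knob tops
pt=ray([[85,187],[138,98]],46,cal);print('weights',pt.round(1),np.hypot(pt[:,0],pt[:,1]))
c0=np.array([544.3,284.3]);
go(429.5,-119.6,150,2.21,20)
E
```

```text
(270, 210, 67, 64)
weights [[365.7 292.9  46. ]
 [396.  371.4  46. ]] [468.54156763 542.93825456]
t 1.7 to [ 441.4 -135.7  150. ] rows 16 each [-23.7903, -18.9986, 0.6735, -0.0, -0.0, -0.0219] q6 -0.94
```

```bash
cat >> h.py <<'E'
def prect(m,roi,z,cal):
    """all mask pixels in roi (u0,v0,u1,v1) -> world rectangle on plane z"""
    u0,v0,u1,v1=roi; p=cv2.findNonZero(m[v0:v1,u0:u1])[:,0]+[u0,v0]
    return len(p),*rect(p[:,None],z,cal)
E
python3 - <<'E'
from h import *
im=cv2.imread('pics/w1.png')[:,:,::-1].copy();cal=bot.get_calibration('wrist')
h,s,v=cv2.split(cv2.cvtColor(im,cv2.COLOR_RGB2HSV))
m=((h>100)&(h<135)&(s>60)).astype(np.uint8)*255
print(prect(m,(262,104,345,200),6,cal))
# ring: white annulus on navy -> centroid at z 20
g=((s<60)&(v>150)).astype(np.uint8)*255
k=[c for c in blobs(g[215:273,272:334].copy(),200)]
for c in k: 
    (cx,cy),r=cv2.minEnclosingCircle(c);print('ring',ray([[cx+272,cy+215]],20,cal).round(1),r)
E
```

```text
(390, array([521.8, 361.1]), array([57.3, 70.4]), np.float64(0.286))
ring [[544.6 282.8  20. ]] 25.500295639038086
```

```bash
python3 -m pendant '-23.8 -19 0.7 0 0 -0.022;-23.8 -19 0.7 0 0 -0.022;-23.8 -19 0.7 0 0 -0.022;-23.8 -19 0.7 0 0 -0.022;-23.8 -19 0.7 0 0 -0.022;-23.8 -19 0.7 0 0 -0.022;-23.8 -19 0.7 0 0 -0.022;-23.8 -19 0.7 0 0 -0.022'; python3 -m pendant '-23.8 -19 0.7 0 0 -0.022;-23.8 -19 0.7 0 0 -0.022;-23.8 -19 0.7 0 0 -0.022;-23.8 -19 0.7 0 0 -0.022;-23.8 -19 0.7 0 0 -0.022;-23.8 -19 0.7 0 0 -0.022;-23.8 -19 0.7 0 0 -0.022;-23.8 -19 0.7 0 0 -0.022;0 0 0 0 0 0;0 0 0 0 0 0;0 0 0 0 0 0;0 0 0 0 0 0'
python3 - <<'E'
from h import *
im,cal=shot('wrist','w2.png')
for k in blobs(mask(im,'navy'),300)[:5]: print(np.round(k[:,0].mean(0)),*rect(k,14,cal))
E
```

```text
time: 2.37
position: [468.0, 105.8, 155.4]
eef_rot: [3.141, 0.0, 2.037]
force: [0.6, 0.3, 0.8]
width: 1.001
grasp_force: 0.0
time: 3.37
position: [436.4, -134.0, 149.7]
eef_rot: [3.142, -0.0, 2.211]
force: [0.2, 0.3, -1.3]
width: 1.002
grasp_force: 0.0
[320. 168.] [ 428.5 -120. ] [49.  63.5] 0.639
```

View pics/w2.png

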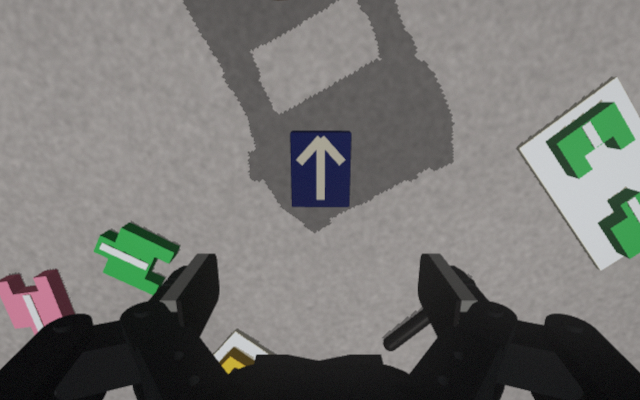

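The arrow tile is at (320,168), pointing along tool +x. Its size (49×63.5) and position agree with the top view. Next I grasp it.

```bash
python3 - <<'E'
from h import *
go(428.5,-120,60,2.21)
go(428.5,-120,1,2.21)
E
```

```text
t 3.4 to [ 428.5 -120.    60. ] rows 3 each [5.3322, 0.6663, 29.8859, 0.0, -0.0001, 0.0005] q6 -0.91
t 3.4 to [ 428.5 -120.     1. ] rows 5 each [3.1984, 0.3994, 29.7316, 0.0, -0.0, 0.0003] q6 -0.91
```

```bash
python3 -m pendant '5.3 0.7 30 0 0 0;5.3 0.7 30 0 0 0;5.4 0.6 29.7 0 0 0;0 0 29.5 0 0 0;0 0 29.5 0 0 0;0 0 0 0 0 0;0 0 0 0 0 0'; python3 -m pendant '0 0 0 0 0 0;0 0 0 0 0 0;0 0 0 0 0 0;0 0 0 0 0 0;0 0 0 0 0 0;0 0 0 0 0 0;0 0 0 0 0 0;0 0 0 0 0 0' 0.0 50; python3 -m pendant '0 0 -30 0 0 0;0 0 -30 0 0 0;0 0 -30 0 0 0;0 0 -30 0 0 0;0 0 0 0 0 0;0 0 0 0 0 0'
python3 - <<'E'
from h import *
im,cal=shot('wrist','w3.png')
go(521.6,361.3,130,1.857)
E
```

```text
time: 4.0
position: [427.7, -120.2, 0.5]
eef_rot: [-3.14, -0.003, 2.211]
force: [-0.2, 0.2, 0.8]
width: 0.997
grasp_force: 0.0
time: 4.67
position: [429.3, -121.5, 2.6]
eef_rot: [3.14, 0.003, 2.21]
force: [-1.2, 2.8, 21.4]
width: 0.569
grasp_force: 48.2
time: 5.17
position: [429.4, -121.7, 123.1]
eef_rot: [3.139, 0.004, 2.21]
force: [0.8, 0.5, -1.2]
width: 0.568
grasp_force: 54.8
t 5.2 to [521.6 361.3 130. ] rows 16 each [24.5285, 18.7574, -0.5247, 0.0001, 0.0001, 0.022] q6 0.32
```

View pics/w3.png

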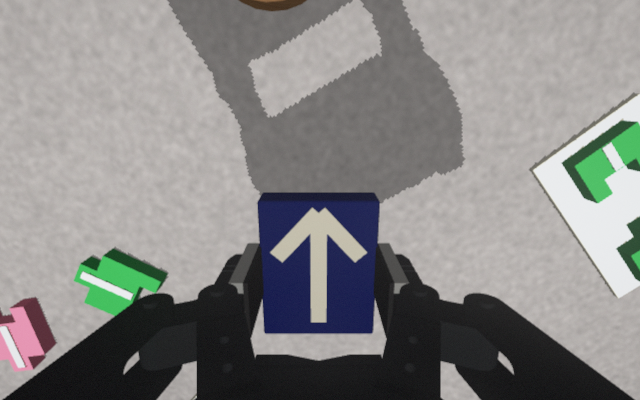

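The tile is held square between the pads. I'll check how it sits in the tool frame.

```bash
cat >> h.py <<'E'
def held(im,cal,col,dz,amin=2000):
    """largest blob of colour, top plane dz above TCP -> in tool frame (x,y), sizes, angle"""
    s=bot.state(); k=blobs(mask(im,col),amin)[0]
    p=ray(k[:,0],s['position'][2]+dz,cal)-s['position']
    q=R.from_euler('xyz',s['eef_rot']).inv().apply(p)[:,:2].astype(np.float32)
    return cv2.minAreaRect(q), q.min(0),q.max(0)
E
python3 - <<'E'
from h import *
im=cv2.imread('pics/w3.png')[:,:,::-1].copy();cal=bot.get_calibration('wrist')
h,s,v=cv2.split(cv2.cvtColor(im,cv2.COLOR_RGB2HSV));print([(y,im[y,265].tolist()) for y in range(190,206,2)])
for dz in(9,11.4,14): print(dz,held(im,cal,'navy',dz))
E
```

```text
[(190, [118, 115, 113]), (192, [80, 78, 83]), (194, [28, 29, 50]), (196, [27, 28, 49]), (198, [26, 28, 50]), (200, [25, 28, 56]), (202, [31, 35, 79]), (204, [35, 38, 84])]
9 (((2.0483875274658203, 0.019346237182617188), (66.6407699584961, 50.26389694213867), 0.19388113915920258), array([-31.35494, -25.07761], dtype=float32), array([35.387836, 25.186144], dtype=float32))
11.4 (((3.306913375854492, 0.01947021484375), (65.43579864501953, 49.35504913330078), 0.19387975335121155), array([-29.492428, -24.623695], dtype=float32), array([36.04353 , 24.731207], dtype=float32))
14 (((4.670310974121094, 0.019596099853515625), (64.13040161132812, 48.370452880859375), 0.19388195872306824), array([-27.474705, -24.131954], dtype=float32), array([36.753864, 24.238358], dtype=float32))
```

```bash
python3 -m pendant '24.5 18.8 -2 0 0 0.022;24.5 18.8 -2 0 0 0.022;24.5 18.8 -2 0 0 0.022;24.5 18.8 -2 0 0 0.022;24.5 18.8 0 0 0 0.022;24.5 18.8 0 0 0 0.022;24.5 18.8 0 0 0 0.022;24.5 18.8 0 0 0 0.022'; python3 -m pendant '24.5 18.8 0 0 0 0.022;24.5 18.8 0 0 0 0.022;24.5 18.8 0 0 0 0.022;24.5 18.8 0 0 0 0.022;24.5 18.8 0 0 0 0.022;24.5 18.8 0 0 0 0.022;24.5 18.8 0 0 0 0.022;24.5 18.8 0 0 0 0.022;0 0 0 0 0 0;0 0 0 0 0 0;0 0 0 0 0 0;0 0 0 0 0 0'
```

```text
time: 5.88
position: [450.2, 125.9, 127.8]
eef_rot: [-3.139, -0.001, 2.033]
force: [0.9, -0.3, -0.9]
width: 0.564
grasp_force: 54.8
time: 6.88
position: [515.9, 361.3, 128.0]
eef_rot: [-3.14, 0.001, 1.857]
force: [-0.6, 0.3, -1.1]
width: 0.565
grasp_force: 54.8
```

```bash
python3 - <<'E'
from h import *
# recompute from the earlier picture using the rigid hand-eye at present pose (tile fixed in hand)
im,cal=shot('wrist','w4.png')
s=bot.state();A=R.from_euler('xyz',s['eef_rot'])
hsv=cv2.cvtColor(im,cv2.COLOR_RGB2HSV)
m=((hsv[...,0]>105)&(hsv[...,0]<130)&(hsv[...,1]>90)&(hsv[...,2]>64)).astype(np.uint8)*255
col=[(y,hsv[y,272].tolist()) for y in range(190,210,2)];print(col)
k=blobs(m,2000)[0]
for dz in(9.5,11.4):
    p=ray(k[:,0],s['position'][2]+dz,cal)-s['position'];q=A.inv().apply(p)[:,:2].astype(np.float32)
    print(dz,cv2.minAreaRect(q),q.min(0),q.max(0))
m2=mask(im,'navy')
for c in blobs(m2,100): print(cv2.boundingRect(c))
go(521.6,361.3,60,1.857)
E
```

```text
[(190, [110, 3, 243]), (192, [107, 10, 183]), (194, [117, 106, 53]), (196, [120, 99, 54]), (198, [120, 97, 55]), (200, [117, 125, 61]), (202, [119, 145, 81]), (204, [117, 148, 88]), (206, [118, 151, 86]), (208, [118, 145, 88])]
9.5 ((1.0552806854248047, -0.37811279296875), (63.17257308959961, 49.64552307128906), 0.030027611181139946) [-30.543657 -25.191631] [32.63501  24.451027]
11.4 ((2.0713367462158203, -0.3788337707519531), (62.263519287109375, 48.93113327026367), 0.030023861676454544) [-29.072893 -24.835287] [33.196644 24.093023]
(258, 152, 121, 181)
(607, 175, 33, 126)
t 6.9 to [521.6 361.3  60. ] rows 3 each [-0.5148, 1.7539, 22.789, -0.0004, 0.0001, 0.0001] q6 0.32
```

View pics/w4.png

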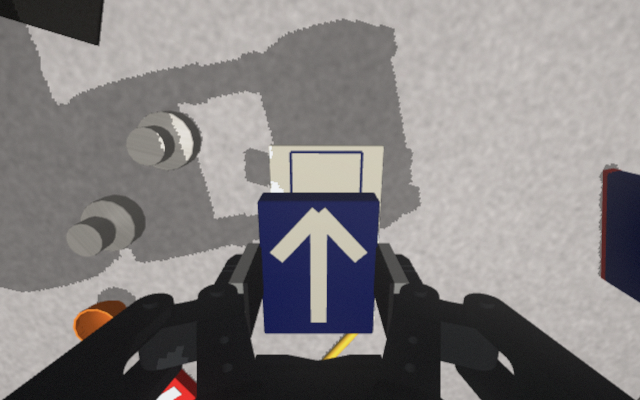

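```bash
python3 -m pendant '-1 1.8 25 0 0 0;-1 1.8 25 0 0 0;-0.6 1.7 25 0 0 0;0 0 25 0 0 0;0 0 8 0 0 0;0 0 4 0 0 0;0 0 0 0 0 0;0 0 0 0 0 0;0 0 0 0 0 0'; python3 - <<'E'
from h import *
go(521.6,361.3,11,1.857,1)
E
```

```text
time: 7.68
position: [523.2, 361.7, 18.4]
eef_rot: [3.14, -0.0, 1.858]
force: [-0.1, 0.4, -0.3]
width: 0.566
grasp_force: 54.8
t 7.7 to [521.9 360.3  11. ] rows 1 each [-0.9515, -1.6697, 7.3668, 0.0021, -0.0005, 0.0006] q6 0.32
```

```bash
python3 -m pendant '-1 -1.6 3 0 0 0;0 0 2 0 0 0;0 0 1 0 0 0;0 0 0 0 0 0;0 0 0 0 0 0;0 0 0 0 0 0'; python3 -m pendant '0 0 1 0 0 0;0 0 1 0 0 0;0 0 0 0 0 0;0 0 0 0 0 0'
```

```text
time: 8.18
position: [521.2, 360.0, 10.9]
eef_rot: [3.142, -0.0, 1.858]
force: [-0.0, 0.4, -1.0]
width: 0.565
grasp_force: 54.8
time: 8.52
position: [521.2, 360.0, 8.8]
eef_rot: [-3.142, -0.0, 1.858]
force: [0.3, 0.3, 0.3]
width: 0.565
grasp_force: 54.8
```

```bash
python3 -m pendant '0 0 0.7 0 0 0;0 0 0 0 0 0;0 0 0 0 0 0'; python3 -m pendant '0 0 0 0 0 0;0 0 0 0 0 0;0 0 0 0 0 0;0 0 0 0 0 0' 0.75; python3 -m pendant '0 0 -25 0 0 0;0 0 -35 0 0 0;0 0 -35 0 0 0;-10 0 -30 0 0 0;-10 0 -10 0 0 0;-10 0 0 0 0 0;-10 0 0 0 0 0;0 0 0 0 0 0;0 0 0 0 0 0;0 0 0 0 0 0'; python3 - <<'E'
from h import *
im,cal=shot('wrist','w5.png')
m=mask(im,'navy')
for k in blobs(m,300): print(cv2.boundingRect(k),*rect(k,20,cal))
hsv=cv2.cvtColor(im,cv2.COLOR_RGB2HSV);m2=((hsv[...,0]>105)&(hsv[...,0]<130)&(hsv[...,1]>90)&(hsv[...,2]>64)).astype(np.uint8)*255
for k in blobs(m2,300): print('top',cv2.boundingRect(k),*rect(k,20,cal))
E
```

```text
time: 8.77
position: [521.3, 360.0, 8.7]
eef_rot: [3.141, -0.0, 1.858]
force: [-2.7, -1.5, 9.2]
width: 0.564
grasp_force: 55.8
time: 9.1
position: [521.2, 359.9, 8.0]
eef_rot: [-3.141, 0.0, 1.858]
force: [0.6, -0.2, -0.6]
width: 0.753
grasp_force: 0.0
time: 9.93
position: [532.0, 321.4, 141.9]
eef_rot: [-3.14, 0.0, 1.857]
force: [-0.8, 0.2, 0.4]
width: 0.748
grasp_force: 0.0
(285, 95, 72, 88) [521.4 362.2] [54.  66.7] 0.285
(285, 203, 71, 68) [544.3 284.2] [58.7 60.6] 0.284
(600, 115, 40, 132) [762.2 394.4] [ 30.4 115.5] 0.542
top (285, 95, 72, 88) [521.4 362.2] [54.  66.7] 0.285
top (285, 206, 71, 65) [544.6 283. ] [58.7 58. ] 0.286
```

View pics/w5.png

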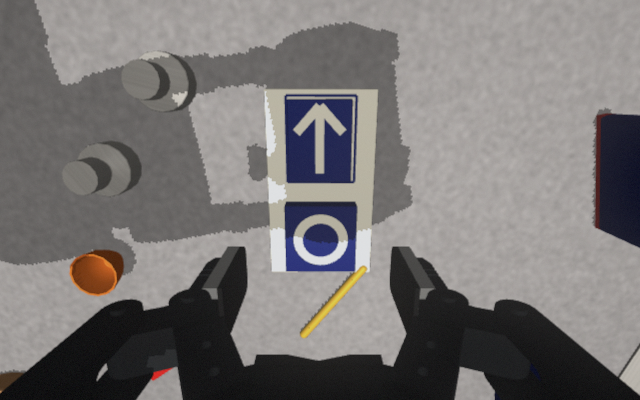

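```bash
python3 - <<'E'
from h import *
im=cv2.imread('pics/w5.png')[:,:,::-1].copy();cal=bot.get_calibration('wrist')
m=mask(im,'navy')[85:195,278:365]; 
t=cv2.morphologyEx(m,cv2.MORPH_CLOSE,np.ones((9,9)));t=cv2.morphologyEx(m,cv2.MORPH_OPEN,np.ones((4,4)))
k=blobs(t,300)
for c in k: print(cv2.boundingRect(c),*rect(c+[278,85],20,cal))
print('v row 150',im[150,280:300,0].tolist(),im[150,345:363,0].tolist())
print('col 320',im[90:104,300,0].tolist(),im[176:190,300,0].tolist())
E
```

```text
(8, 16, 67, 83) [521.2 359.6] [50.5 63.2] 0.286
v row 150 [184, 184, 185, 184, 184, 153, 31, 33, 29, 32, 32, 33, 33, 34, 33, 31, 34, 33, 34, 35] [34, 38, 38, 39, 37, 35, 115, 184, 155, 38, 69, 138, 184, 184, 183, 184, 186, 185]
col 320 [185, 184, 186, 165, 99, 32, 115, 169, 162, 96, 29, 34, 35, 30] [35, 37, 38, 35, 36, 34, 55, 148, 183, 182, 182, 182, 182, 182]
```

```bash
python3 - <<'E'
from h import *
cal=bot.get_calibration('wrist')
e=lambda a:np.array([[np.cos(a),np.sin(a)],[-np.sin(a),np.cos(a)]])
B=e(.286); c=np.array([521.6,361.3])
for n,uv,z in(('tile right',(350.9,150),20),('outl right in/out',(352.9,150),6),('',(355.3,150),6),('tile left',(285.2,150),20),('tile tip',(300,98.9),20),('outl tip out/in',(300,93.9),6),('',(300,96.2),6),('tile bot',(300,182.4),20)):
    print(n,(B@(ray([uv],z,cal)[0,:2]-c)).round(2))
E
```

```text
tile right [24.07 -6.65]
outl right in/out [27.06 -8.63]
 [29.03 -8.63]
tile left [-27.2   -6.63]
tile tip [-15.06  31.63]
outl tip out/in [-15.74  35.45]
 [-15.76  33.72]
tile bot [-16.05 -32.61]
```

The tile sits about 2 mm too near the robot within the 3 mm play, so I'll re-grip it and nudge it across.

```bash
python3 - <<'E'
from h import *
go(523.1,360.6,40,1.857)
E
```

```text
t 10.0 to [523.1 360.6  40. ] rows 4 each [9.9651, 0.6196, 25.527, -0.0004, 0.0, 0.0002] q6 0.32
```

```bash
python3 -m pendant '10 0.6 25.5 0 0 0;10 0.6 25.5 0 0 0;10 0.6 25.5 0 0 0;9.9 0.6 25.5 0 0 0;0 0 15 0 0 0;0 0 10 0 0 0;0 0 5 0 0 0;0 0 0 0 0 0;0 0 0 0 0 0'; python3 -m pendant '0 0 0 0 0 0;0 0 0 0 0 0;0 0 0 0 0 0;0 0 0 0 0 0;0 0 0 0 0 0;0 0 0 0 0 0' 0 25; python3 -m pendant '0.5 0 0 0 0 0;0.5 0 0 0 0 0;0 0 0 0 0 0;0 0 0 0 0 0';python3 -m pendant '0 0 0 0 0 0;0 0 0 0 0 0;0 0 0 0 0 0;0 0 0 0 0 0' 0.75; python3 -m pendant '0 0 -25 0 0 0;0 0 -35 0 0 0;0 0 -35 0 0 0;-10 0 -30 0 0 0;-10 0 -10 0 0 0;-10 0 0 0 0 0;-10 0 0 0 0 0;0 0 0 0 0 0;0 0 0 0 0 0;0 0 0 0 0 0'; python3 - <<'E'
from h import *
im,cal=shot('wrist','w6.png')
e=lambda a:np.array([[np.cos(a),np.sin(a)],[-np.sin(a),np.cos(a)]])
m=mask(im,'navy');k=[c for c in blobs(m,300) if 250<cv2.boundingRect(c)[0]<400][0]
x,y,w,h=cv2.boundingRect(k);print(x,y,w,h)
r=im[150,x-6:x+14,0];print('row150 L',x-6,r.tolist());print('R',x+w-14,im[150,x+w-14:x+w+8,0].tolist());print('T',y-6,im[y-6:y+14,300,0].tolist());print('B',y+h-12,im[y+h-12:y+h+8,300,0].tolist())
E
```

```text
time: 10.73
position: [523.9, 360.6, 11.7]
eef_rot: [3.141, -0.0, 1.858]
force: [0.4, -0.5, 0.1]
width: 0.751
grasp_force: 0.0
time: 11.23
position: [524.2, 360.7, 12.5]
eef_rot: [3.14, -0.0, 1.858]
force: [-0.7, -0.9, 6.9]
width: 0.572
grasp_force: 25.6
time: 11.57
position: [524.1, 361.4, 12.5]
eef_rot: [3.14, 0.0, 1.858]
force: [0.3, -3.3, 5.9]
width: 0.574
grasp_force: 25.6
time: 11.9
position: [523.3, 361.5, 11.3]
eef_rot: [3.141, -0.0, 1.858]
force: [-1.4, 0.1, -0.5]
width: 0.748
grasp_force: 0.0
time: 12.73
position: [534.0, 323.0, 144.9]
eef_rot: [-3.14, 0.0, 1.857]
force: [0.6, 0.2, -0.1]
width: 0.752
grasp_force: 0.0
282 96 72 87
row150 L 276 [184, 184, 185, 183, 184, 184, 162, 88, 35, 116, 183, 183, 162, 83, 33, 33, 34, 36, 34, 34]
R 340 [34, 34, 35, 36, 38, 37, 36, 34, 37, 38, 37, 36, 91, 158, 184, 184, 183, 183, 184, 183, 184, 183]
T 90 [145, 180, 184, 186, 186, 129, 31, 85, 158, 127, 31, 27, 33, 31, 34, 33, 33, 31, 34, 32]
B 171 [34, 39, 35, 33, 38, 38, 36, 35, 34, 32, 35, 38, 144, 182, 181, 182, 181, 181, 182, 181]
```

```bash
python3 - <<'E'
from h import *
cal=bot.get_calibration('wrist')
e=lambda a:np.array([[np.cos(a),np.sin(a)],[-np.sin(a),np.cos(a)]])
B=e(.286); c=np.array([521.6,361.3])
for n,uv,z in(('tile right',(352.2,150),20),('outl left out/in',(282.7,150),6),('',(285.2,150),6),('tile left',(289,150),20),('tile tip',(300,98.8),20),('outl tip out/in',(300,95.2),6),('',(300,97.5),6),('tile bot',(300,182.9),20)):
    print(n,(B@(ray([uv],z,cal)[0,:2]-c)).round(2))
go(366,289,120,1.857,40)
E
```

```text
tile right [27.78 -6.17]
outl left out/in [-28.55  -8.13]
 [-26.47  -8.13]
tile left [-22.09  -6.15]
tile tip [-12.82  32.62]
outl tip out/in [-13.51  35.42]
 [-13.54  33.67]
tile bot [-13.82 -32.84]
t 12.8 to [377.3 250.6 120. ] rows 6 each [-4.2178, -28.482, 4.2069, -0.0003, 0.0, 0.0001] q6 0.3
```

```bash
python3 - <<'E'
from h import *
go(522.6,361.0,40,1.857)
E
```

```text
t 12.8 to [522.6 361.   40. ] rows 4 each [9.8726, -0.0603, 26.2732, -0.0004, 0.0, 0.0002] q6 0.32
```

```bash
python3 -m pendant '9.9 0 26.3 0 0 0;9.9 0 26.3 0 0 0;9.9 0 26.3 0 0 0;9.8 0 26.3 0 0 0;0 0 15 0 0 0;0 0 10 0 0 0;0 0 5 0 0 0;0 0 0 0 0 0;0 0 0 0 0 0;0 0 0 0 0 0'; python3 - <<'E'
from h import *
go(522.6,361.0,10,1.857)
E
```

```text
time: 13.62
position: [524.1, 361.2, 12.1]
eef_rot: [3.14, -0.0, 1.858]
force: [0.1, 0.0, 0.6]
width: 0.755
grasp_force: 0.0
t 13.6 to [522.6 361.   10. ] rows 1 each [0.2293, -1.4825, 2.0682, 0.0016, -0.0003, 0.0005] q6 0.32
```

```bash
python3 -m pendant '0.2 -1.5 2 0 0 0;0 0 0 0 0 0;0 0 0 0 0 0'; python3 -m pendant '0 0 0 0 0 0;0 0 0 0 0 0;0 0 0 0 0 0;0 0 0 0 0 0;0 0 0 0 0 0;0 0 0 0 0 0' 0 25; python3 - <<'E'
from h import *
im,cal=shot('wrist','w7.png')
m=mask(im,'navy')
for c in blobs(m,300): print(cv2.boundingRect(c))
print(im[230,240:290,0].tolist());print(im[230,350:410,0].tolist())
E
```

```text
time: 13.87
position: [522.0, 360.8, 9.4]
eef_rot: [3.141, -0.0, 1.858]
force: [-0.6, -0.1, 0.4]
width: 0.753
grasp_force: 0.0
time: 14.37
position: [522.0, 360.9, 9.4]
eef_rot: [3.141, -0.0, 1.858]
force: [-1.0, -1.1, 5.1]
width: 0.577
grasp_force: 25.6
(254, 185, 129, 147)
(261, 352, 115, 8)
[219, 219, 218, 218, 219, 218, 218, 218, 218, 217, 218, 218, 218, 219, 218, 185, 63, 36, 36, 34, 37, 38, 38, 38, 39, 38, 38, 36, 36, 37, 36, 39, 36, 37, 38, 38, 36, 36, 36, 37, 39, 37, 35, 39, 37, 38, 37, 37, 55, 128]
[39, 41, 39, 40, 41, 38, 40, 41, 41, 38, 39, 38, 40, 39, 40, 40, 41, 39, 40, 40, 42, 41, 42, 41, 43, 39, 40, 39, 39, 39, 41, 137, 218, 217, 217, 218, 217, 218, 219, 218, 218, 219, 219, 219, 218, 218, 219, 219, 219, 218, 219, 219, 219, 219, 219, 218, 219, 219, 219, 218]
```

View pics/w7.png

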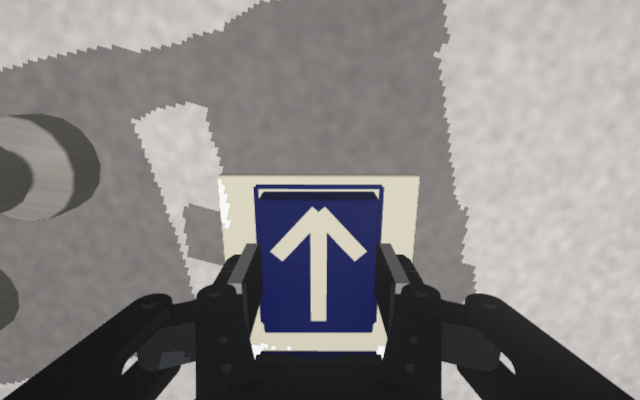

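The picture shows the held tile spanning columns 259–379 inside the outline (255–382), tip gap about 3 mm. It is centred, so I release it and move to the weight.

```bash
python3 -m pendant '0 0 0 0 0 0;0 0 0 0 0 0;0 0 0 0 0 0;0 0 0 0 0 0' 0.75; python3 -m pendant '0 0 -25 0 0 0;0 0 -35 0 0 0;0 0 -35 0 0 0;-10 0 -30 0 0 0;-10 0 -10 0 0 0;-10 0 0 0 0 0;-10 0 0 0 0 0;0 0 0 0 0 0;0 0 0 0 0 0;0 0 0 0 0 0'; python3 - <<'E'
from h import *
im,cal=shot('wrist','w8.png')
e=lambda a:np.array([[np.cos(a),np.sin(a)],[-np.sin(a),np.cos(a)]])
B=e(.286); c=np.array([521.6,361.3])
m=mask(im,'navy')[85:195,270:370]; 
t=cv2.morphologyEx(m,cv2.MORPH_OPEN,np.ones((5,5)))
for k in blobs(t,300): 
    r=rect(k+[270,85],20,cal);print(r,B@(r[0]-c),cv2.boundingRect(k))
print(im[150,276:296,0].tolist(),im[150,346:364,0].tolist())
go(366,289,120,1.857,40)
E
```

```text
time: 14.75
position: [521.9, 360.8, 8.9]
eef_rot: [-3.142, 0.0, 1.858]
force: [0.6, -0.1, 0.7]
width: 0.75
grasp_force: 0.0
time: 15.58
position: [532.7, 322.3, 142.7]
eef_rot: [-3.139, 0.0, 1.857]
force: [0.1, -0.1, -0.1]
width: 0.753
grasp_force: 0.0
(array([521.8, 360.9]), array([48.6, 63.3]), np.float64(0.286)) [ 0.07902921 -0.4401754 ] (17, 15, 64, 83)
(array([529.8, 385.9]), array([19.2, 20. ]), np.float64(0.292)) [14.80699364 21.28738921] (56, 15, 26, 28)
[183, 184, 185, 182, 183, 184, 184, 183, 154, 33, 68, 102, 81, 33, 32, 34, 35, 34, 33, 29] [33, 38, 36, 35, 37, 115, 155, 37, 93, 159, 183, 183, 183, 185, 184, 183, 185, 184]
t 15.6 to [377.3 250.6 120. ] rows 6 each [-4.1717, -28.2334, 3.84, -0.0003, 0.0, 0.0001] q6 0.3
```

The arrow tile is centred in its outline to about 0.5 mm. Next is the weight.

```bash
python3 -m pendant '-4.2 -28.3 3.8 0 0 0;-4.2 -28.3 3.8 0 0 0;-4.2 -28.3 3.8 0 0 0;-4.2 -28.3 3.8 0 0 0;-4.2 -28.3 3.8 0 0 0;-4.2 -28.3 3.8 0 0 0;0 0 0 0 0 0;0 0 0 0 0 0;0 0 0 0 0 0'; python3 - <<'E'
from h import *
im,cal=shot('wrist','w9.png')
print(bot.state()['position'],proj([[366,289,46],[366,289,18],[366,289,0]],cal))
E
```

```text
time: 16.38
position: [378.2, 250.8, 121.2]
eef_rot: [3.141, -0.0, 1.858]
force: [0.8, -0.1, 0.3]
width: 0.748
grasp_force: 0.0
[378.53723253 250.90369938 121.23527177] [[316.94367704 151.3579894 ]
 [317.00815496 145.73721823]
 [317.04260014 142.73450859]]
```

View pics/w9.png

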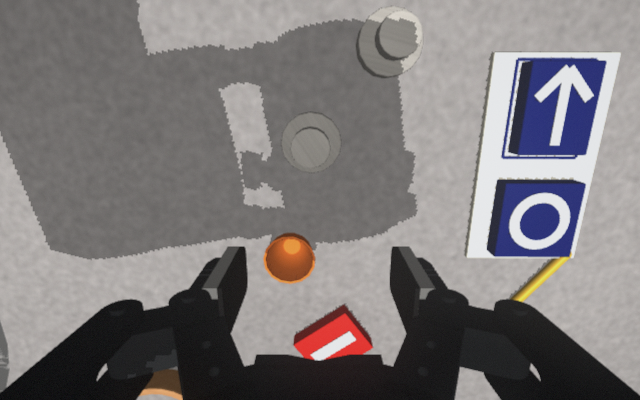

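```bash
python3 - <<'E'
from h import *
im=cv2.imread('pics/w9.png');cal=bot.get_calibration('wrist')
g=cv2.GaussianBlur(cv2.cvtColor(im,cv2.COLOR_BGR2GRAY),(3,3),0)[100:190,265:360]
for r0,r1,z in((16,23,46),(26,34,18)):
    c=cv2.HoughCircles(g,cv2.HOUGH_GRADIENT,1,20,param1=60,param2=12,minRadius=r0,maxRadius=r1)
    for x,y,r in c[0][:2]:
        print(z,(x+265,y+100,r),ray([[x+265,y+100]],z,cal).round(1))
go(363,290,22,1.857)
E
```

```text
46 (np.float32(309.5), np.float32(147.5), np.float32(19.1)) [[361.1 290.1  46. ]]
18 (np.float32(313.5), np.float32(143.5), np.float32(31.5)) [[363.5 289.9  18. ]]
t 16.4 to [363. 290.  22.] rows 4 each [10.471, -0.9744, 24.8094, 0.0003, -0.0001, 0.0003] q6 0.39
```

```bash
python3 -m pendant '20 -2.5 0 0 0 0;21.9 -2.2 0 0 0 0;0 0 30 0 0 0;0 0 30 0 0 0;0 0 24 0 0 0;0 0 15 0 0 0;0 0 0 0 0 0;0 0 0 0 0 0'; python3 -m pendant '0 0 0 0 0 0;0 0 0 0 0 0;0 0 0 0 0 0;0 0 0 0 0 0;0 0 0 0 0 0;0 0 0 0 0 0;0 0 0 0 0 0;0 0 0 0 0 0' 0 50; python3 -m pendant '0 0 -20 0 0 0;0 0 -30 0 0 0;0 0 -30 0 0 0;0 0 0 0 0 0;0 0 0 0 0 0'
python3 - <<'E'
from h import *
im,cal=shot('wrist','w10.png')
go(521.8,361.1,105,1.857)
E
```

```text
time: 17.1
position: [361.5, 289.3, 21.8]
eef_rot: [-3.14, 0.0, 1.858]
force: [0.5, 0.8, 1.0]
width: 0.752
grasp_force: 0.0
time: 17.77
position: [361.7, 289.4, 23.2]
eef_rot: [3.14, -0.001, 1.858]
force: [-1.6, -0.0, 10.3]
width: 0.281
grasp_force: 48.4
time: 18.18
position: [362.0, 289.6, 103.8]
eef_rot: [3.138, -0.001, 1.858]
force: [-0.2, 0.1, -3.0]
width: 0.283
grasp_force: 50.2
t 18.2 to [521.8 361.1 105. ] rows 6 each [3.9397, 29.0403, -0.3668, 0.0003, -0.0001, 0.0001] q6 0.32
```

View pics/w10.png

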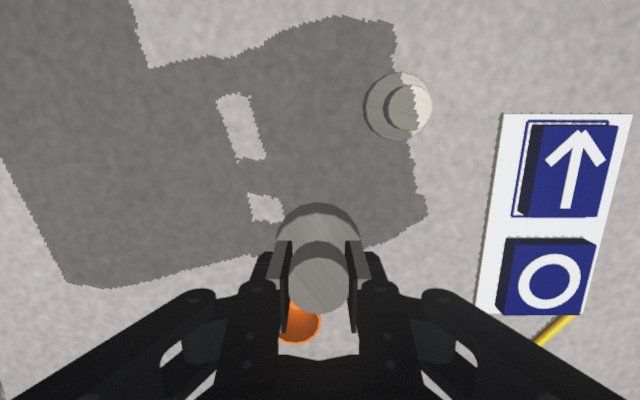

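```bash
python3 - <<'E'
from h import *
cal=bot.get_calibration('wrist');s=bot.state();A=R.from_euler('xyz',s['eef_rot'])
P=lambda q:proj(s['position']+A.apply(q),cal)[0].round(1)
for x in(-2,0,2): print(x,'knob c,top,bot',P([x,0,-23]),P([x+13,0,-23]),P([x-13,0,-23]),'base far',P([x+22,0,5]),P([x,22,5]),P([x,-22,5]), P([x+22,0,22]))
im=cv2.imread('pics/w10.png',0);print(im[195:325,318].tolist())
E
```

```text
-2 knob c,top,bot [318.9 292.8] [318.9 263.1] [318.9 320.8] base far [318.7 217.2] [364.8 260.6] [272.6 260.8] [318.6 206. ]
0 knob c,top,bot [318.9 288.3] [318.9 258.4] [318.9 316.6] base far [318.7 213. ] [365.  256.8] [272.5 257. ] [318.6 202.3]
2 knob c,top,bot [318.9 283.8] [318.9 253.7] [318.9 312.4] base far [318.7 208.9] [365.1 252.9] [272.3 253.1] [318.6 198.5]
[114, 114, 113, 115, 115, 116, 112, 94, 77, 78, 77, 77, 77, 76, 77, 77, 77, 92, 116, 135, 145, 145, 146, 146, 146, 145, 144, 143, 142, 143, 143, 143, 143, 144, 144, 145, 144, 143, 142, 142, 141, 140, 142, 141, 141, 116, 83, 75, 76, 75, 76, 75, 76, 77, 78, 76, 76, 77, 76, 76, 77, 81, 109, 131, 132, 131, 130, 131, 132, 131, 130, 131, 131, 131, 132, 132, 134, 132, 135, 133, 132, 131, 132, 130, 130, 131, 132, 133, 133, 130, 131, 130, 129, 130, 128, 130, 130, 130, 131, 133, 132, 130, 128, 129, 126, 127, 127, 130, 131, 131, 133, 135, 133, 133, 133, 134, 132, 133, 135, 142, 150, 153, 148, 134, 120, 111, 120, 124, 126, 134]
```

```bash
python3 -m pendant '4 29 -0.4 0 0 0;4 29 -0.4 0 0 0;4 29 -0.4 0 0 0;4 29 -0.4 0 0 0;4 29 -0.4 0 0 0;3.6 29.2 0 0 0 0;0 0 0 0 0 0;0 0 0 0 0 0;0 0 0 0 0 0'
```

```text
time: 18.98
position: [520.3, 360.3, 102.5]
eef_rot: [-3.139, 0.001, 1.858]
force: [-0.4, -1.4, -2.6]
width: 0.283
grasp_force: 50.4
```

```bash
python3 -m pendant '0 1.5 25 0 0 0;0 0 20 0 0 0;0 0 7 0 0 0;0 0 0 0 0 0;0 0 0 0 0 0;0 0 0 0 0 0'; python3 - <<'E'
from h import *
go(521.8,361.0,44.5,1.857,0.5)
print(bot.state()['position'],bot.state()['eef_rot'])
E
```

```text
time: 19.48
position: [523.2, 361.6, 53.2]
eef_rot: [3.14, -0.0, 1.858]
force: [0.9, 1.0, -2.3]
width: 0.283
grasp_force: 50.3
t 19.5 to [521.9 360.5  44.5] rows 1 each [-0.705, -1.5306, 8.7169, 0.0011, -0.0002, 0.0009] q6 0.32
[523.20561712 361.62704121  53.21777362] [ 3.14049404e+00 -2.35860564e-04  1.85790990e+00]
```

```bash
python3 -m pendant '-0.7 -1.5 4 0.001 0 0;0 0 3 0 0 0;0 0 1 0 0 0;0 0 0 0 0 0;0 0 0 0 0 0;0 0 0 0 0 0'; python3 -m pendant '0 0 0.7 0 0 0;0 0 0.7 0 0 0;0 0 0 0 0 0;0 0 0 0 0 0'
```

```text
time: 19.98
position: [521.8, 360.4, 44.3]
eef_rot: [-3.141, -0.0, 1.858]
force: [1.1, -0.9, -2.2]
width: 0.281
grasp_force: 50.4
time: 20.32
position: [521.8, 360.4, 43.3]
eef_rot: [-3.141, -0.0, 1.858]
force: [-2.7, -1.1, 7.0]
width: 0.28
grasp_force: 51.2
```

Contact is made. I'll release, lift clear, and check from above on the way to the red tile.

```bash
python3 -m pendant '0 0 0 0 0 0;0 0 0 0 0 0;0 0 0 0 0 0;0 0 0 0 0 0' 0.5; python3 -m pendant '0 0 -15 0 0 0;0 0 -30 0 0 0;0 0 -30 0 0 0;-12 0 -30 0 0 0;-12 0 0 0 0 0;-12 0 0 0 0 0;0 0 0 0 0 0;0 0 0 0 0 0;0 0 0 0 0 0'; python3 - <<'E'
from h import *
im,cal=shot('wrist','w11.png')
crop=im[60:280,220:420];cv2.imwrite('pics/w11c.png',cv2.resize(crop,None,fx=2.5,fy=2.5,interpolation=cv2.INTER_CUBIC)[:,:,::-1])
print(bot.state()['position'],proj([[521.8,361,66],[521.8,361,38],[521.8,361,20]],cal))
im,cal=shot('top')
for k in blobs(mask(im,'red'),60): print('red',*rect(k,14,cal))
go(429.4,122.9,150,2.476,20)
E
```

```text
time: 20.65
position: [521.8, 360.3, 42.7]
eef_rot: [-3.141, -0.0, 1.858]
force: [0.6, 0.2, -0.1]
width: 0.498
grasp_force: 0.0
time: 21.4
position: [531.5, 325.6, 146.7]
eef_rot: [-3.139, 0.0, 1.857]
force: [0.1, 0.7, 0.9]
width: 0.503
grasp_force: 0.0
[531.49618521 325.88407483 146.76368563] [[319.7222782  155.31000315]
 [319.62292033 149.39175374]
 [319.56959214 146.21526047]]
red [ 838.5 -780.6] [57.7 67.4] 1.475
red [429.4 122.9] [55.5 42.3] 0.905
t 21.5 to [445.1 110.5 150. ] rows 8 each [-16.4802, -24.45, -0.3578, -0.0003, -0.0001, -0.0772] q6 -0.66
```

View pics/w11c.png

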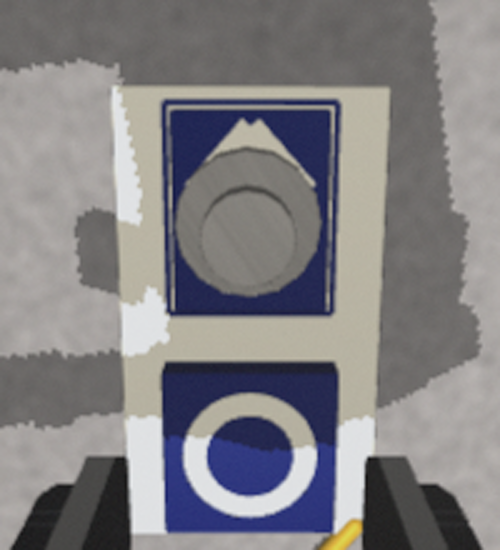

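The weight stands centred on the arrow tile: its knob is at full-image (319.6,154.8), against (319.7,155.3) predicted for the tile centre. The gap is even all round. Next is the red tile.

```bash
python3 -m pendant '-16.5 -24.5 0 0 0 -0.077;-16.5 -24.5 0 0 0 -0.077;-16.5 -24.5 0 0 0 -0.077;-16.5 -24.5 0 0 0 -0.077;-16.5 -24.5 0 0 0 -0.077;-16.5 -24.5 0 0 0 -0.077;-16.5 -24.4 0 0 0 -0.077;-16.4 -24.2 0 0 0 -0.078;0 0 0 0 0 0;0 0 0 0 0 0;0 0 0 0 0 0' 1.0; python3 - <<'E'
from h import *
im,cal=shot('wrist','w12.png')
for k in blobs(mask(im,'red'),300):
    c,s,a=rect(k,14,cal);print(cv2.boundingRect(k),c,s,a)
print(bot.state()['position'])
k=blobs(mask(im,'red'),300)[0];c=rect(k,14,cal)[0]
go(c[0],c[1],60,2.476)
E
```

```text
time: 22.42
position: [437.3, 114.3, 147.8]
eef_rot: [-3.141, -0.001, 2.473]
force: [-0.2, 0.4, 0.1]
width: 0.999
grasp_force: 0.0
(287, 147, 67, 53) [428.5 124.1] [55.1 44.1] 0.901
[437.30955827 114.59289983 147.84532858]
t 22.5 to [428.5 124.1  60. ] rows 3 each [4.2588, 0.6843, 29.2828, -0.0002, -0.0002, -0.0006] q6 -0.62
```

```bash
python3 -m pendant '6.5 1 0 0 0 0;6.3 1 25 0 0 0;0 0 35 0 0 0;0 0 35 0 0 0;0 0 35 0 0 0;0 0 14 0 0 0;0 0 0 0 0 0;0 0 0 0 0 0'; python3 -m pendant '0 0 0 0 0 0;0 0 0 0 0 0;0 0 0 0 0 0;0 0 0 0 0 0;0 0 0 0 0 0;0 0 0 0 0 0;0 0 0 0 0 0' 0.0 40; python3 -m pendant '0 0 -20 0 0 0;0 0 -30 0 0 0;0 0 -30 0 0 0;0 0 -30 0 0 0;0 0 0 0 0 0;0 0 0 0 0 0;0 0 0 0 0 0'
python3 - <<'E'
from h import *
im,cal=shot('wrist','w13.png');s=bot.state();A=R.from_euler('xyz',s['eef_rot'])
hsv=cv2.cvtColor(im,cv2.COLOR_RGB2HSV)
print([(y,hsv[y,290].tolist()) for y in range(200,240,2)])
for v in(80,120,150):
    m=(((hsv[...,0]<8)|(hsv[...,0]>172))&(hsv[...,1]>150)&(hsv[...,2]>v)).astype(np.uint8)*255
    k=blobs(m,1500)[0]
    for dz in(10,12):
        q=A.inv().apply(ray(k[:,0],s['position'][2]+dz,cal)-s['position'])[:,:2].astype(np.float32);print(v,dz,cv2.boundingRect(k),cv2.minAreaRect(q))
E
```

```text
time: 23.13
position: [427.4, 124.1, 3.6]
eef_rot: [-3.139, -0.002, 2.476]
force: [-0.3, 0.6, 0.3]
width: 0.994
grasp_force: 0.0
time: 23.72
position: [428.8, 123.7, 5.4]
eef_rot: [3.14, 0.001, 2.475]
force: [-1.9, 3.2, 16.7]
width: 0.639
grasp_force: 38.7
time: 24.3
position: [428.2, 123.4, 114.3]
eef_rot: [3.142, 0.0, 2.475]
force: [0.2, -0.1, -1.3]
width: 0.634
grasp_force: 43.9
[(200, [0, 12, 106]), (202, [10, 14, 109]), (204, [10, 14, 109]), (206, [12, 11, 112]), (208, [6, 12, 109]), (210, [6, 11, 111]), (212, [10, 14, 111]), (214, [2, 65, 102]), (216, [2, 181, 89]), (218, [0, 179, 91]), (220, [1, 180, 92]), (222, [1, 181, 93]), (224, [1, 189, 119]), (226, [1, 197, 153]), (228, [0, 199, 156]), (230, [1, 199, 155]), (232, [1, 194, 158]), (234, [1, 197, 155]), (236, [1, 199, 156]), (238, [1, 199, 155])]
80 10 (253, 215, 131, 98) ((2.492341995239258, 0.594024658203125), (46.32521057128906, 54.380706787109375), 0.13475464284420013)
80 12 (253, 215, 131, 98) ((3.5341262817382812, 0.5914287567138672), (45.62579345703125, 53.55967712402344), 0.13475732505321503)
120 10 (253, 224, 131, 89) ((0.5003700256347656, 0.5959300994873047), (42.35920715332031, 54.380558013916016), 0.11550828814506531)
120 12 (253, 224, 131, 89) ((1.5722236633300781, 0.5933017730712891), (41.719669342041016, 53.55952072143555), 0.11549977958202362)
150 10 (255, 226, 128, 87) ((0.05919837951660156, 0.7007064819335938), (41.46158218383789, 53.61798095703125), 0.11607299000024796)
150 12 (255, 226, 128, 87) ((1.1377143859863281, 0.6964969635009766), (40.83560562133789, 52.808467864990234), 0.11607291549444199)
```

```bash
python3 - <<'E'
from h import *
go(567,-353.3,135,3.08,65)
E
```

```text
t 24.4 to [ 631.9 -357.3  135. ] rows 17 each [-21.6178, -22.4827, -1.2497, -0.0, -0.0001, -0.0356] q6 -2.02
```

```bash
python3 -m pendant '-21.6 -22.5 -2 0 0 -0.0356;-21.6 -22.5 -2 0 0 -0.0356;-21.6 -22.5 -2 0 0 -0.0356;-21.6 -22.5 -2 0 0 -0.0356;-21.6 -22.5 -2 0 0 -0.0356;-21.6 -22.5 -2 0 0 -0.0356;-21.6 -22.5 -2 0 0 -0.0356;-21.6 -22.5 -2 0 0 -0.0356;-21.6 -22.5 -2 0 0 -0.0356'; python3 -m pendant '-21.6 -22.5 -2 0 0 -0.0356;-21.6 -22.5 0 0 0 -0.0356;-21.6 -22.5 0 0 0 -0.0356;-21.6 -22.5 0 0 0 -0.0356;-21.6 -22.5 0 0 0 -0.0356;-21.6 -22.5 0 0 0 -0.0356;-21.6 -22.5 0 0 0 -0.0356;-21.6 -22.5 0 0 0 -0.0356;0 0 0 0 0 0;0 0 0 0 0 0;0 0 0 0 0 0;0 0 0 0 0 0'; python3 - <<'E'
from h import *
im,cal=shot('wrist','w14.png')
for k in blobs(mask(im,'yellow'),200): print(cv2.boundingRect(k),*rect(k,20,cal))
print(proj([[567,-353.3,6]],cal))
m=mask(im,'red')
m[215:]=0
print(prect(m,(100,0,540,214),6,cal)); p=cv2.findNonZero(m)[:,0];print(p.min(0),p.max(0))
E
```

```text
time: 25.1
position: [494.1, -149.5, 130.9]
eef_rot: [-3.141, -0.003, 2.797]
force: [0.6, 0.4, -0.4]
width: 0.633
grasp_force: 43.9
time: 26.1
position: [622.6, -360.0, 133.0]
eef_rot: [3.141, -0.003, 3.08]
force: [0.3, -0.0, -1.2]
width: 0.636
grasp_force: 43.9
(276, 0, 88, 56) [ 504.2 -350.6] [59.  34.3] 1.508
(301, 0, 37, 32) [ 496.5 -350.4] [24.2 19. ] 1.508
[[320.7845611  120.80183413]]
(445, array([ 567.3, -354.8]), array([63. , 50.8]), np.float64(1.507))
[278  87] [360 154]
```

View pics/w14.png

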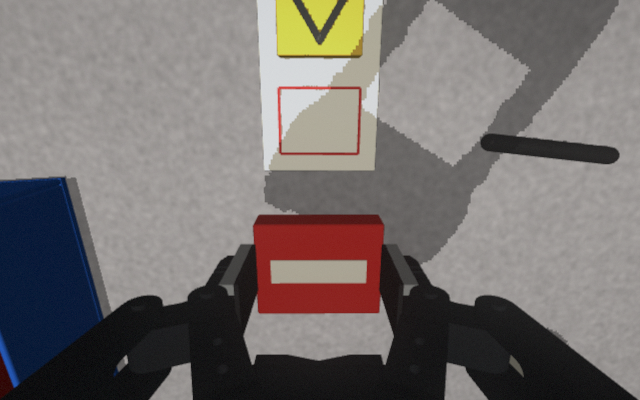

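The red outline spans (278–360, 87–154), giving (567.3,−354.8) at −0.064 rad, with the right size. The red tile is held square.

```bash
python3 - <<'E'
from h import *
go(567.3,-354.8,40,3.078)
E
```

```text
t 26.1 to [ 567.3 -354.8   40. ] rows 4 each [13.8768, 0.4337, 23.3578, 0.0001, -0.0005, 0.0006] q6 -2.07
```

```bash
python3 -m pendant '18.5 0.6 10 0 -0.001 0.001;18.5 0.6 28 0 -0.001 0.001;18.5 0.6 28 0 0 0;0 0 25 0 0 0;0 0 12 0 0 0;0 0 8 0 0 0;0 0 0 0 0 0;0 0 0 0 0 0;0 0 0 0 0 0'; python3 - <<'E'
from h import *
go(567.3,-354.8,13,3.078)
im,cal=shot('wrist','w15.png')
E
```

```text
time: 26.9
position: [569.2, -356.2, 24.3]
eef_rot: [-3.14, 0.003, 3.078]
force: [-0.3, 0.3, -0.1]
width: 0.633
grasp_force: 43.9
t 26.9 to [ 567.3 -354.8   13. ] rows 1 each [2.038, 1.291, 11.2717, -0.0016, 0.003, 0.0004] q6 -2.07
```

```bash
python3 -m pendant '2 1.3 5 -0.0015 0.003 0;0 0 4 0 0 0;0 0 1 0 0 0;0 0 0 0 0 0;0 0 0 0 0 0;0 0 0 0 0 0'; python3 - <<'E'
from h import *
go(567.3,-354.8,12,3.078)
im,cal=shot('wrist','w16.png')
crop=im[180:360,220:420];cv2.imwrite('pics/w16c.png',cv2.resize(crop,None,fx=3,fy=3,interpolation=cv2.INTER_CUBIC)[:,:,::-1])
E
```

```text
time: 27.45
position: [566.3, -354.4, 13.0]
eef_rot: [3.141, -0.002, 3.078]
force: [0.0, -0.1, -0.6]
width: 0.631
grasp_force: 43.9
t 27.4 to [ 567.3 -354.8   12. ] rows 1 each [-1.0464, -0.3477, 0.9559, 0.0011, -0.0018, 0.0] q6 -2.07
```

View pics/w16c.png

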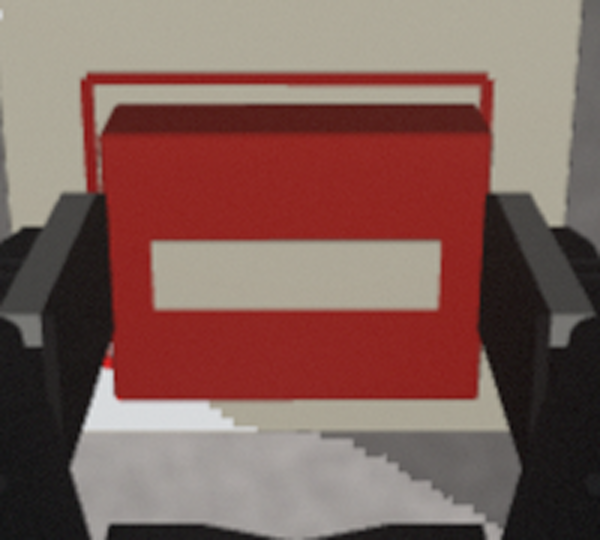

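The tile sits about 1 mm to the right of centre in the outline (gaps 24 and 10 crop px), and the front gap is about right. I'll shift 1 mm and lower.

```bash
python3 -m pendant '0 -1 0 0 0 0;0 0 1 0 0 0;0 0 0 0 0 0;0 0 0 0 0 0'; python3 -m pendant '0 0 0.8 0 0 0;0 0 0.4 0 0 0;0 0 0 0 0 0;0 0 0 0 0 0'
```

```text
time: 27.83
position: [566.1, -355.3, 11.8]
eef_rot: [3.14, -0.002, 3.078]
force: [-0.6, 0.1, -0.2]
width: 0.632
grasp_force: 43.9
time: 28.17
position: [566.2, -355.4, 11.5]
eef_rot: [3.141, -0.002, 3.078]
force: [-3.2, 2.3, 12.7]
width: 0.638
grasp_force: 45.3
```

```bash
python3 -m pendant '0 0 0 0 0 0;0 0 0 0 0 0;0 0 0 0 0 0;0 0 0 0 0 0' 0.8; python3 -m pendant '0 0 -25 0 0 0;0 0 -35 0 0 0;0 0 -35 0 0 0;-15 0 -30 0 0 0;-15 0 0 0 0 0;-10 0 0 0 0 0;0 0 0 0 0 0;0 0 0 0 0 0;0 0 0 0 0 0'; python3 - <<'E'
from h import *
im,cal=shot('wrist','w17.png')
e=lambda a:np.array([[np.cos(a),np.sin(a)],[-np.sin(a),np.cos(a)]])
B=e(-.064);c=np.array([567.3,-354.8])
m=mask(im,'red');u=proj([[567.3,-354.8,6]],cal)[0].astype(int);print(u)
x0,y0=u-60;m=m[y0:y0+120,x0:x0+120]
al=prect(m,(0,0,120,120),6,cal)
t=cv2.morphologyEx(m,cv2.MORPH_OPEN,np.ones((5,5)))
for k in blobs(t,200): r=rect(k+[x0,y0],20,cal);print(r,(B@(r[0]-c)).round(2),cv2.boundingRect(k))
k=cv2.findNonZero(m)+[x0,y0];r=rect(k,6,cal);print('outline',r,(B@(r[0]-c)).round(2))
q=cv2.boundingRect(blobs(t,200)[0]);v=q[1]+q[3]//2+y0+15;print(im[v,x0+q[0]-12:x0+q[0]+6,1].tolist(),im[v,x0+q[0]+q[2]-6:x0+q[0]+q[2]+12,1].tolist())
w=x0+q[0]+12;print(im[y0+q[1]-10:y0+q[1]+8,w,1].tolist(),im[y0+q[1]+q[3]-6:y0+q[1]+q[3]+8,w,1].tolist())
cv2.imwrite('pics/w17c.png',cv2.resize(im[y0:y0+120,x0:x0+120],None,fx=4,fy=4,interpolation=cv2.INTER_CUBIC)[:,:,::-1])
E
```

```text
time: 28.5
position: [566.1, -355.3, 10.6]
eef_rot: [3.14, -0.002, 3.078]
force: [0.7, 0.4, 0.6]
width: 0.804
grasp_force: 0.0
time: 29.25
position: [605.5, -357.7, 134.9]
eef_rot: [3.14, -0.003, 3.078]
force: [-0.1, 0.1, 0.1]
width: 0.8
grasp_force: 0.0
[317 143]
(array([ 567.5, -353.4]), array([56.9, 43.7]), np.float64(1.506)) [0.11 1.41] (24, 33, 77, 59)
outline (array([ 567.3, -354.8]), array([63.1, 49.9]), np.float64(1.505)) [0. 0.]
[204, 190, 158, 160, 160, 160, 160, 160, 141, 78, 33, 101, 135, 53, 41, 42, 41, 38] [39, 38, 38, 42, 45, 106, 159, 158, 158, 157, 159, 160, 157, 157, 158, 158, 159, 159]
[203, 203, 204, 179, 117, 67, 138, 190, 205, 145, 47, 53, 59, 59, 60, 51, 43, 41] [40, 39, 39, 44, 38, 33, 99, 144, 158, 158, 159, 158, 158, 157]
```

View pics/w17c.png

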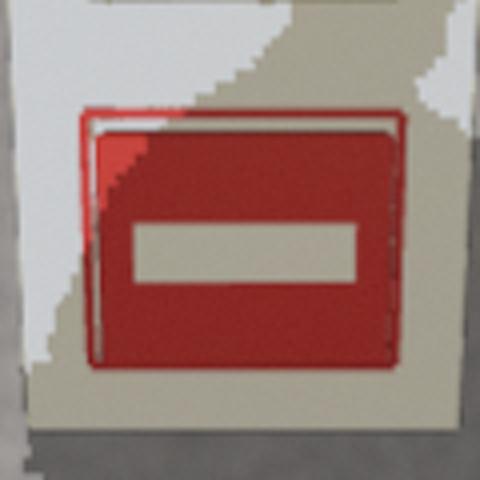

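The red tile lies inside its outline and square to it, about 1 mm off centre with 3 mm play all round. That is good, so on to the green piece.

```bash
python3 - <<'E'
from h import *
go(341,-286,150,3.24,30)
E
```

```text
t 29.3 to [ 370.9 -283.1  150. ] rows 8 each [29.1879, 9.8663, -1.8158, 0.0003, -0.0004, -0.0203] q6 -2.32
```

```bash
python3 -m pendant '29.2 9.9 -2 0 0 -0.02;29.2 9.9 -2 0 0 -0.02;29.2 9.9 -2 0 0 -0.02;29.2 9.9 -2 0 0 -0.02;29.2 9.9 -2 0 0 -0.02;29.2 9.9 -2 0 0 -0.02;29.2 9.9 -2 0 0 -0.02;29 9.9 0 0 0 -0.02;0 0 0 0 0 0;0 0 0 0 0 0;0 0 0 0 0 0' 1.0; python3 - <<'E'
from h import *
im,cal=shot('wrist','w18.png')
hsv=cv2.cvtColor(im,cv2.COLOR_RGB2HSV)
for k in blobs(mask(im,'green'),200): print(cv2.boundingRect(k),*rect(k,14,cal), 'v',cv2.mean(hsv[...,2],None)[0])
E
```

```text
time: 30.22
position: [372.7, -280.8, 150.3]
eef_rot: [3.141, -0.001, -3.046]
force: [0.8, -0.6, -0.7]
width: 0.997
grasp_force: 0.0
(281, 108, 61, 79) [ 339.9 -288.3] [63.  48.9] 0.135 v 115.00437890625
```

View pics/w18.png

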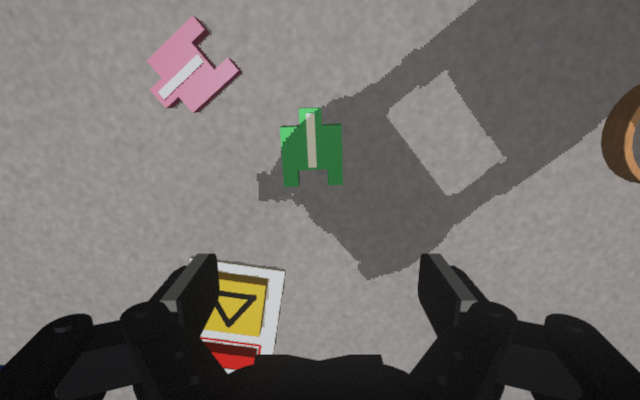

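The green piece spans (281–342, 108–187) with its tab up, towards the robot. The pink one is at (195,65). I have now viewed 15 pictures, one more than the 14 allowed, so from here I use numbers only.

```bash
python3 - <<'E'
from h import *
im=cv2.imread('pics/w18.png')[:,:,::-1].copy();cal=bot.get_calibration('wrist')
hsv=cv2.cvtColor(im,cv2.COLOR_RGB2HSV)
w=(hsv[...,1]<90)&(hsv[...,2]>150)
m=np.zeros(w.shape,np.uint8);m[110:170,300:325]=w[110:170,300:325]*255
k=blobs(m,50)[0];print('stripe',cv2.boundingRect(k),*rect(k,14,cal))
g=blobs(mask(im,'green'),200)[0];p=ray(g[:,0],14,cal)[:,:2]
for a in(.10,.12,.135,.15):
    q=p@np.array([[np.cos(a),-np.sin(a)],[np.sin(a),np.cos(a)]]);print(a,q.min(0).round(1),q.max(0).round(1),np.ptp(q,0).round(1))
# side edges: fit lines to extreme-y contour points of the square part
a=.135;q=p@np.array([[np.cos(a),-np.sin(a)],[np.sin(a),np.cos(a)]])
for lo,s in((q[:,1].min(),1),(q[:,1].max(),-1)):
    e=p[(s*(q[:,1]-lo)<2.5)&(q[:,0]>q[:,0].max()-44)&(q[:,0]<q[:,0].max()-5)].astype(np.float32)
    l=cv2.fitLine(e,cv2.DIST_L2,0,.01,.01).ravel();print('edge',len(e),np.arctan(l[1]/l[0]).round(3))
go(346.8,-287.4,60,3.277)
E
```

```text
stripe (305, 113, 11, 54) [ 334.1 -289.2] [43.3  7.1] 0.163
0.1 [ 278.3 -345.6] [ 342.1 -296.2] [63.8 49.4]
0.12 [ 271.9 -351.6] [ 335.2 -302.7] [63.3 48.9]
0.135 [ 267.  -356.1] [ 329.9 -307.2] [63.  48.9]
0.15 [ 262. -361.] [ 325.2 -311.6] [63.2 49.4]
edge 47 0.134
edge 47 0.138
t 30.3 to [ 346.8 -287.4   60. ] rows 3 each [8.9582, -1.1676, 30.0844, 0.0003, -0.0004, -0.0131] q6 -2.4
```

```bash
python3 -m pendant '9 -1.2 30 0 0 -0.013;9 -1.2 30 0 0 -0.013;9 -1.2 30 0 0 -0.013;0 0 25 0 0 0;0 0 15 0 0 0;0 0 0 0 0 0;0 0 0 0 0 0;0 0 0 0 0 0'; python3 - <<'E'
from h import *
go(346.8,-287.4,3,3.277)
E
```

```text
time: 30.93
position: [346.7, -287.2, 20.8]
eef_rot: [3.141, -0.001, -3.006]
force: [0.1, 0.4, -0.1]
width: 1.0
grasp_force: 0.0
t 30.9 to [ 346.8 -287.4    3. ] rows 1 each [-0.0943, -0.2376, 17.7823, 0.0008, -0.0011, 0.0003] q6 -2.4
```

Now I grip it, lift, and measure how the piece sits in the hand.

```bash
python3 -m pendant '0 0 12 0 0 0;0 0 6 0 0 0;0 0 0 0 0 0;0 0 0 0 0 0'; python3 -m pendant '0 0 0 0 0 0;0 0 0 0 0 0;0 0 0 0 0 0;0 0 0 0 0 0;0 0 0 0 0 0;0 0 0 0 0 0;0 0 0 0 0 0' 0.0 40; python3 -m pendant '0 0 -20 0 0 0;0 0 -30 0 0 0;0 0 -30 0 0 0;0 0 -30 0 0 0;0 0 0 0 0 0;0 0 0 0 0 0;0 0 0 0 0 0'
cat >> h.py <<'E'
def greenheld(im,cal,dz):
    s=bot.state();A=R.from_euler('xyz',s['eef_rot']);v=cv2.cvtColor(im,cv2.COLOR_RGB2HSV)[...,2]
    m=mask(im,'green'); m[:190]=0; k=blobs(m,1500)[0]; x,y,w,h=cv2.boundingRect(k)
    q=A.inv().apply(ray(k[:,0],s['position'][2]+dz,cal)-s['position'])[:,:2]
    return (x,y,w,h),q.min(0).round(1),q.max(0).round(1)
E
python3 - <<'E'
from h import *
im,cal=shot('wrist','w19.png');hsv=cv2.cvtColor(im,cv2.COLOR_RGB2HSV)
for dz in(9,11): print(dz,greenheld(im,cal,dz))
print([(y,hsv[y,310].tolist()) for y in range(190,250,3)])
print([(y,hsv[y,275].tolist()) for y in range(215,250,3)])
print([(y,hsv[y,270].tolist()) for y in range(295,340,3)])
go(632,17,140,2.91,60)
E
```

```text
time: 31.27
position: [346.1, -286.8, 2.6]
eef_rot: [3.14, -0.001, -3.006]
force: [0.4, 0.5, -0.1]
width: 1.0
grasp_force: 0.0
time: 31.85
position: [346.1, -286.9, 2.7]
eef_rot: [3.141, -0.001, -3.006]
force: [-0.7, 0.4, 11.5]
width: 0.57
grasp_force: 39.4
time: 32.43
position: [346.0, -286.7, 112.1]
eef_rot: [3.14, -0.002, -3.006]
force: [-0.2, 0.5, -0.7]
width: 0.571
grasp_force: 43.2
9 ((258, 190, 121, 132), array([-26.7, -24.6]), array([35.5, 25.9]))
11 ((258, 190, 121, 132), array([-25.3, -24.3]), array([36.1, 25.6]))
[(190, [66, 148, 121]), (193, [66, 149, 120]), (196, [41, 35, 160]), (199, [42, 35, 168]), (202, [41, 36, 169]), (205, [39, 35, 168]), (208, [40, 35, 169]), (211, [39, 36, 169]), (214, [41, 37, 167]), (217, [46, 41, 163]), (220, [50, 47, 159]), (223, [50, 47, 159]), (226, [48, 45, 157]), (229, [49, 47, 157]), (232, [49, 48, 159]), (235, [50, 48, 158]), (238, [49, 48, 158]), (241, [49, 47, 157]), (244, [50, 47, 158]), (247, [53, 55, 149])]
[(215, [65, 128, 68]), (218, [66, 145, 93]), (221, [66, 148, 121]), (224, [66, 151, 118]), (227, [66, 153, 117]), (230, [66, 150, 117]), (233, [66, 152, 119]), (236, [66, 150, 119]), (239, [67, 153, 118]), (242, [66, 151, 118]), (245, [67, 154, 116]), (248, [66, 151, 118])]
[(295, [67, 159, 111]), (298, [67, 159, 114]), (301, [66, 153, 115]), (304, [67, 155, 112]), (307, [66, 153, 112]), (310, [67, 155, 112]), (313, [66, 156, 113]), (316, [66, 153, 112]), (319, [66, 154, 114]), (322, [68, 76, 148]), (325, [105, 5, 224]), (328, [100, 3, 224]), (331, [100, 3, 223]), (334, [110, 3, 223]), (337, [100, 3, 223])]
t 32.5 to [690.4   3.2 140. ] rows 15 each [-22.1417, 20.5147, -1.8988, 0.0001, -0.0002, 0.0245] q6 -1.33
```

```bash
python3 -m pendant '-22.1 20.5 -2 0 0 0.0245;-22.1 20.5 -2 0 0 0.0245;-22.1 20.5 -2 0 0 0.0245;-22.1 20.5 -2 0 0 0.0245;-22.1 20.5 -2 0 0 0.0245;-22.1 20.5 -2 0 0 0.0245;-22.1 20.5 -2 0 0 0.0245;-22.1 20.5 -2 0 0 0.0245'; python3 -m pendant '-22.1 20.5 -2 0 0 0.0245;-22.1 20.5 -2 0 0 0.0245;-22.1 20.5 -2 0 0 0.0245;-22.1 20.5 -2 0 0 0.0245;-22.1 20.5 -2 0 0 0.0245;-22.1 20.5 -2 0 0 0.0245;-22.1 20.5 -2 0 0 0.0245;0 0 0 0 0 0;0 0 0 0 0 0;0 0 0 0 0 0;0 0 0 0 0 0'; python3 - <<'E'
from h import *
im,cal=shot('wrist','w20.png');s=bot.state();A=R.from_euler('xyz',s['eef_rot'])
hsv=cv2.cvtColor(im,cv2.COLOR_RGB2HSV)
tl=lambda uv,dz:A.inv().apply(ray(uv,s['position'][2]+dz,cal)-s['position'])[:,:2].round(1).tolist()
print('held edges bottom/top of square',tl([[270,321.5],[275,219]],11))
for v in(0,95):
  m=((hsv[...,0]>50)&(hsv[...,0]<80)&(hsv[...,1]>110)&(hsv[...,2]>v)).astype(np.uint8)*255
  for k in blobs(m,250): print(v,cv2.boundingRect(k),cv2.contourArea(k),*rect(k,20,cal))
w=mask(im,'white');
for k in blobs(w,800): print('white',cv2.boundingRect(k),*rect(k,6,cal))
E
```

```text
time: 33.15
position: [514.5, -113.0, 126.8]
eef_rot: [3.14, -0.005, 3.08]
force: [0.7, -0.1, -0.5]
width: 0.574
grasp_force: 43.2
time: 34.07
position: [685.4, 6.2, 140.9]
eef_rot: [3.141, -0.004, 2.909]
force: [-0.8, 0.1, -1.1]
width: 0.567
grasp_force: 43.1
held edges bottom/top of square [[-24.0, -20.9], [24.7, -16.9]]
0 (258, 147, 121, 175) 14269.5 [726.1  -2.5] [ 99.5 156.6] 1.336
0 (286, 35, 69, 55) 2503.0 [590.7  30.8] [49.1 36.6] 1.337
95 (258, 148, 121, 174) 12612.0 [726.5  -2.5] [ 99.2 155.8] 1.336
95 (286, 35, 69, 55) 2503.0 [590.7  30.8] [49.1 36.6] 1.337
white (296, 25, 84, 103) [602.9  42.9] [62.  74.8] 1.367
```

```bash
python3 - <<'E'
from h import *
im=cv2.imread('pics/w20.png')[:,:,::-1].copy();hsv=cv2.cvtColor(im,cv2.COLOR_RGB2HSV)
for c in(292,300,322,348): print(c,[(y,*hsv[y,c,1:].tolist()) for y in range(28,98,2)])
for c in(296,322,345): print(c,[(y,*hsv[y,c,1:].tolist()) for y in range(140,196,2)])
for r in(155,165,80): print(r,[(x,*hsv[r,x,1:].tolist()) for x in range(282,360,2)])
E
```

```text
292 [(28, 30, 178), (30, 29, 178), (32, 30, 177), (34, 49, 152), (36, 149, 120), (38, 145, 120), (40, 149, 120), (42, 144, 122), (44, 143, 139), (46, 148, 121), (48, 146, 122), (50, 148, 121), (52, 147, 123), (54, 145, 121), (56, 141, 123), (58, 145, 121), (60, 143, 123), (62, 143, 123), (64, 142, 122), (66, 146, 122), (68, 142, 122), (70, 143, 121), (72, 145, 123), (74, 145, 121), (76, 146, 122), (78, 141, 123), (80, 142, 124), (82, 135, 123), (84, 141, 123), (86, 140, 124), (88, 140, 124), (90, 33, 147), (92, 30, 177), (94, 29, 178), (96, 29, 178)]
300 [(28, 5, 219), (30, 6, 220), (32, 5, 220), (34, 51, 215), (36, 134, 209), (38, 136, 208), (40, 137, 209), (42, 136, 208), (44, 135, 209), (46, 134, 210), (48, 134, 211), (50, 133, 211), (52, 133, 213), (54, 134, 212), (56, 132, 213), (58, 133, 213), (60, 133, 214), (62, 133, 214), (64, 132, 215), (66, 132, 215), (68, 132, 215), (70, 131, 216), (72, 131, 216), (74, 130, 215), (76, 130, 215), (78, 130, 218), (80, 132, 217), (82, 130, 217), (84, 130, 216), (86, 130, 218), (88, 130, 217), (90, 44, 161), (92, 28, 179), (94, 30, 178), (96,
[... 3648 characters left out ...]
76, 101), (352, 29, 176), (354, 29, 177), (356, 29, 176), (358, 29, 176)]
80 [(282, 29, 178), (284, 30, 178), (286, 74, 138), (288, 145, 120), (290, 141, 121), (292, 142, 124), (294, 143, 125), (296, 136, 163), (298, 131, 216), (300, 132, 217), (302, 131, 194), (304, 17, 168), (306, 2, 209), (308, 5, 221), (310, 6, 221), (312, 3, 221), (314, 5, 220), (316, 5, 221), (318, 5, 221), (320, 5, 221), (322, 5, 220), (324, 5, 221), (326, 5, 220), (328, 6, 221), (330, 5, 221), (332, 5, 221), (334, 5, 221), (336, 68, 149), (338, 130, 214), (340, 132, 213), (342, 131, 212), (344, 133, 211), (346, 131, 212), (348, 133, 211), (350, 132, 210), (352, 132, 209), (354, 25, 218), (356, 5, 220), (358, 3, 220)]
```

```bash
python3 - <<'E'
from h import *
cal=bot.get_calibration('wrist')
p=ray([[319.75,89.2],[319.3,165.8],[319.3,147.8],[319.6,70.5],[286,80],[353.5,80],[288,165.8],[350.5,165.8]],20,cal)[:,:2]
d=p[0]-p[1];print(p.round(1).tolist(),'gap',np.linalg.norm(d),'ang',np.arctan2(-d[1],-d[0]),'tab',np.linalg.norm(p[2]-p[1]),'notch',np.linalg.norm(p[3]-p[0]),'w',np.linalg.norm(p[4]-p[5]),np.linalg.norm(p[6]-p[7]))
for a,b in((4,5),(6,7)):
    e=p[a]-p[b];print('edge ang',np.arctan2(e[1],e[0])+0)
c=(p[0]+p[1])/2;print('origin',c.round(1))
yaw=np.pi-.234
B=R.from_euler('xyz',[np.pi,0,yaw]);t=c-B.apply([.4,.6,0])[:2];print('TCP',t.round(1))
go(t[0],t[1],60,yaw)
E
```

```text
[[608.9, 26.7], [664.8, 13.0], [651.0, 16.3], [596.2, 29.6], [596.9, 4.0], [608.4, 52.3], [659.1, -11.0], [670.5, 37.0]] gap 57.53362280677802 ang -0.23894311751941807 tab 14.16250375924673 notch 13.02362083416265 w 49.71215719798625 49.28250308501627
edge ang -1.8047589639784332
edge ang -1.80521760706776
origin [636.9  19.9]
TCP [637.1  19.2]
t 34.1 to [637.1  19.2  60. ] rows 3 each [16.6765, 0.4791, 27.1104, 0.0002, -0.0013, 0.0005] q6 -1.31
```

```bash
python3 -m pendant '25 0.7 26 0 -0.001 0;25 0.8 27 0 -0.001 0;0 0 27 0 -0.001 0.001;0 0 20 0 0 0;0 0 8 0 0 0;0 0 0 0 0 0;0 0 0 0 0 0;0 0 0 0 0 0'; python3 - <<'E'
from h import *
go(637.1,19.2,27,np.pi-.234)
E
```

```text
time: 34.78
position: [639.2, 19.5, 35.4]
eef_rot: [3.14, 0.003, 2.908]
force: [-0.2, 0.1, 0.4]
width: 0.57
grasp_force: 43.1
t 34.8 to [637.1  19.2  27. ] rows 1 each [1.9729, -0.816, 8.3564, 0.0011, 0.0028, 0.0006] q6 -1.31
```

```bash
python3 -m pendant '2 -0.8 5 0.001 0.003 0;0 0 3 0 0 0;0 0 0 0 0 0;0 0 0 0 0 0;0 0 0 0 0 0'; python3 - <<'E'
from h import *
go(637.1,19.2,10,np.pi-.234)
im,cal=shot('wrist','w21.png');s=bot.state();A=R.from_euler('xyz',s['eef_rot'])
hsv=cv2.cvtColor(im,cv2.COLOR_RGB2HSV)
P=lambda q:proj(s['position']+A.apply(q),cal)[0].round(1).tolist()
h=s['position'][2]
print('expect near sides/edge/notch at z20',P([40,-25,h-20]),P([40,25,h-20]),P([28.5,20,h-20]),P([35,-12.5,h-20]),P([35,12.5,h-20]),'tab',P([39,-9,-11]),P([39,9,-11]),'sq edge top/bot',P([25,20,-11]),P([25,20,2.7]))
for c in(278,362): print(c,[(y,*hsv[y,c,1:].tolist()) for y in range(184,224,2)])
for r in (180,195): print(r,[(x,*hsv[r,x,1:].tolist()) for x in range(250,384,2)])
E
```

```text
time: 35.2
position: [636.3, 19.5, 26.1]
eef_rot: [-3.141, -0.002, 2.909]
force: [0.3, -0.6, -0.4]
width: 0.569
grasp_force: 43.1
t 35.2 to [637.1  19.2  10. ] rows 1 each [-0.9076, -0.1192, 16.1406, -0.0001, -0.0019, 0.0009] q6 -1.31
expect near sides/edge/notch at z20 [260.3, 173.2] [372.3, 173.0] [360.3, 197.7] [288.6, 184.0] [344.1, 183.9] tab [293.6, 184.5] [338.8, 184.4] sq edge top/bot [365.1, 217.6] [361.0, 207.4]
278 [(184, 146, 119), (186, 145, 120), (188, 146, 119), (190, 146, 119), (192, 149, 118), (194, 150, 117), (196, 149, 118), (198, 39, 162), (200, 29, 176), (202, 30, 176), (204, 29, 176), (206, 30, 177), (208, 51, 111), (210, 140, 69), (212, 135, 68), (214, 131, 68), (216, 141, 67), (218, 140, 91), (220, 148, 117), (222, 152, 116)]
362 [(184, 141, 119), (186, 141, 121), (188, 145, 120), (190, 148, 119), (192, 144, 119), (194, 144, 119), (196, 143, 118), (198, 41, 157), (200, 28, 176), (202, 29, 176), (204, 28, 175), (206, 29, 175), (208, 52, 112), (210, 122, 69), (212, 128, 68), (214, 135, 68), (216, 135, 68), (218, 140, 100), (220, 150, 117), (222, 149, 116)]
180 [
[... 1512 characters left out ...]
19), (300, 144, 119), (302, 148, 119), (304, 149, 120), (306, 150, 119), (308, 148, 119), (310, 53, 135), (312, 39, 152), (314, 41, 154), (316, 40, 153), (318, 39, 152), (320, 39, 152), (322, 37, 150), (324, 40, 152), (326, 47, 147), (328, 148, 119), (330, 144, 119), (332, 143, 121), (334, 143, 121), (336, 145, 120), (338, 147, 120), (340, 77, 135), (342, 28, 176), (344, 75, 106), (346, 142, 120), (348, 142, 120), (350, 146, 119), (352, 147, 120), (354, 145, 120), (356, 141, 119), (358, 145, 118), (360, 144, 119), (362, 143, 118), (364, 142, 120), (366, 144, 117), (368, 141, 119), (370, 144, 119), (372, 46, 156), (374, 30, 176), (376, 30, 176), (378, 30, 177), (380, 30, 176), (382, 30, 176)]
```

The held piece is within 0.5 mm of the gap's centre in both directions. I'll lower it.

```bash
python3 -m pendant '0 -0.5 4 0 0 0;0 0 4 0 0 0;0 0 4 0 0 0;0 0 2 0 0 0;0 0 1 0 0 0;0 0 0 0 0 0;0 0 0 0 0 0;0 0 0 0 0 0'; python3 -m pendant '0 0 1 0 0 0;0 0 0.8 0 0 0;0 0 0 0 0 0;0 0 0 0 0 0'
```

```text
time: 35.92
position: [636.1, 19.0, 11.1]
eef_rot: [-3.141, -0.002, 2.908]
force: [0.2, -0.5, -0.5]
width: 0.571
grasp_force: 43.1
time: 36.25
position: [636.0, 19.0, 9.2]
eef_rot: [-3.141, -0.002, 2.909]
force: [0.5, 0.1, -1.4]
width: 0.568
grasp_force: 43.1
```

```bash
python3 -m pendant '0 0 0.7 0 0 0;0 0 0 0 0 0;0 0 0 0 0 0'; python3 -m pendant '0 0 0.5 0 0 0;0 0 0 0 0 0;0 0 0 0 0 0'
```

```text
time: 36.5
position: [636.1, 19.0, 8.8]
eef_rot: [-3.141, -0.002, 2.909]
force: [-0.3, 0.3, 5.3]
width: 0.571
grasp_force: 43.7
time: 36.75
position: [636.1, 19.0, 8.8]
eef_rot: [-3.141, -0.002, 2.909]
force: [-3.3, -0.5, 12.2]
width: 0.57
grasp_force: 44.5
```

```bash
python3 -m pendant '0 0 0 0 0 0;0 0 0 0 0 0;0 0 0 0 0 0;0 0 0 0 0 0' 0.75; python3 -m pendant '0 0 -25 0 0 0;0 0 -35 0 0 0;0 0 -35 0 0 0;-15 0 -30 0 0 0;-15 0 -15 0 0 0;-30 0 0 0 0 0;0 0 0 0 0 0;0 0 0 0 0 0;0 0 0 0 0 0'; python3 - <<'E'
from h import *
im,cal=shot('wrist','w22.png');hsv=cv2.cvtColor(im,cv2.COLOR_RGB2HSV)
m=((hsv[...,0]>50)&(hsv[...,0]<80)&(hsv[...,1]>100)).astype(np.uint8)*255
for k in blobs(m,200): print(cv2.boundingRect(k),*rect(k,20,cal))
d=R.from_euler('z',-.234).as_matrix()[:2,:2]; c=np.array([636.9,19.9])
# predicted vs: scan along board x at y=+-18 and along y at x=-33,-10
def scan(a,b,n):
    P=np.array([np.r_[c+d@(np.array(a)+(np.array(b)-a)*t),20] for t in np.linspace(0,1,n)])
    u=proj(P,cal).round().astype(int);return ''.join('G' if hsv[v,x,1]>100 and hsv[v,x,2]>85 and 50<hsv[v,x,0]<80 else ('d' if hsv[v,x,2]<95 else '.') for x,v in u)
for y in(-18,18,0): print('x -50..50 y',y,scan((-50,y),(50,y),101))
for x in(-35,-20,0,18,33): print('y -32..32 x',x,scan((x,-32),(x,32),65))
E
```

```text
time: 37.08
position: [636.0, 19.0, 7.9]
eef_rot: [-3.141, -0.002, 2.908]
force: [0.3, -0.1, -0.4]
width: 0.748
grasp_force: 0.0
time: 37.83
position: [693.9, 5.2, 147.1]
eef_rot: [-3.141, -0.004, 2.908]
force: [0.1, -0.6, 0.2]
width: 0.75
grasp_force: 0.0
(286, 64, 65, 85) [629.7  21.6] [49.1 62.4] 1.336
(285, 24, 68, 55) [591.1  30.9] [49.2 36.8] 1.336
(288, 135, 61, 63) [674.7  10.6] [49.  50.7] 1.336
x -50..50 y -18 GGGGGGGGGGGGGGGGGGGGGd....GGGGGGGGGGGGGGGGGGGGGGGGGGGGGGGGGGGGGGGGGGGGGGGGG..dGGGGGGGGGGGGGGGGGGGGGGG
x -50..50 y 18 GGGGGGGGGGGGGGGGGGGGGG....GGGGGGGGGGGGGGGGGGGGGGGGGGGGGGGGGGGGGGGGGGGGGGGGG..ddGGGGGGGGGGGGGGGGGGGGGG
x -50..50 y 0 .......Gd...GGG.............................................G...d....................................
y -32..32 x -35 ........GGGGGGGGGGGG....GGGGG.......GGGGG....GGGGGGGGGGGG........
y -32..32 x -20 ........GGGGGGGGGGGGGGGGGGGGG.......GGGGGGGGGGGGGGGGGGGGG........
y -32..32 x 0 ........GGGGGGGGGGGGGGGGGGGGG........GGGGGGGGGGGGGGGGGGGG........
y -32..32 x 18 ........GGGGGGGGGGGG....GGGG.........GGGG...GGGGGGGGGGGGG........
y -32..32 x 33 ........GGGGGGGGGGGGGGGGGGGG........GGGGGGGGGGGGGGGGGGGGG........
```

The green piece is centred, with even gaps of 3–4 mm all round and its top at board-piece height. I'll do one numeric check from the top camera, then hand in.

```bash
python3 -m pendant '0 0 -20 0 0 0;0 0 -20 0 0 0;0 0 0 0 0 0;0 0 0 0 0 0;0 0 0 0 0 0'; python3 - <<'E'
from h import *
im,cal=shot('top','top_end.png')
for k in blobs(mask(im,'red'),60): print('red',*rect(k,20,cal))
u=proj([[521.8,361,66],[521.8,361,38]],cal).round().astype(int);print(u.tolist(),[im[v,x].tolist() for x,v in u])
s=bot.state();print(s['time'],s['width'],s['grasp_force'],s['force'])
print(bot.hand_in())
E
```

```text
time: 38.3
position: [694.0, 5.3, 187.3]
eef_rot: [-3.141, -0.003, 2.909]
force: [0.1, -0.4, 0.4]
width: 0.754
grasp_force: 0.0
red [ 836.2 -776.6] [54.8 63.9] 1.475
[[161, 170], [167, 173]] [[141, 137, 127], [141, 139, 127]]
38.35 0.7512579631469422 0.0 [-1.04561647 -0.09584921 -0.53384729]
the job is handed in; nothing more can be done
None
```

All three signs are laid out, everything is released, and the job was handed in at about 38 s: by wrist-camera measurement the arrow, weight and green piece are centred, while the red tile sits about 1 mm off centre inside its outline (the final top-camera check did not pick it up). I viewed 15 pictures, one over the limit of 14.

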